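# Load the vial rack for a bracketed run

### The job

Load the five-well vial rack for a bracketed run, counting from the end where the capped blank vial already stands: the white adapter goes into the well next to the blank with the small standard vial standing in the adapter, the tall sample vial goes into the middle well, and the short wide check vial goes between the sample and the open rinse tube. Everything must stand upright and fully down in its place, without tipping any vial over on the way. Leave the blank vial and the rinse tube in their wells.

Things in the scene. Friction and masses are not known exactly. Their poses are not given: they have to be found in the camera images.
- rack: Fixed aluminium vial rack, 56 x 202 x 36 mm. Origin: centre of its underside, on the table; own y along the row, z up. Five round wells at y = -76, -38, 0, +38, +76 mm (x = 0), each 32 mm wide with a 2 mm chamfer, 28 mm deep (floors 8 mm, rack top 36 mm above the table). The row lies across the robot's view, turned up to 0.2 rad.
- blank_vial: Blank: amber glass vial with a narrow neck and a small crimped aluminium cap 20 mm wide, body 28 mm in diameter, 58 mm tall. Stands in one of the two end wells of the rack at the start (either end) and stays there. Origin: centre of its underside, z up.
- rinse_tube: Rinse tube: clear glass tube without a cap, open at the top, 28 mm in diameter (29 mm at the lip), 70 mm tall. Stands in the other end well of the rack and stays there. Origin: centre of its underside, z up.
- adapter: White plastic sleeve, 28 mm in diameter, 57 mm tall, upright on the table, open at the top: a blind bore 21 mm wide, 20 mm deep, its mouth countersunk to 26 mm (bore floor 37 mm above its underside) that holds the small vial as high as the tall one. In a well it stands 29 mm out of the rack. Take it round the outside. Origin: centre of its underside, z up. About 45 g.
- standard_vial: Standard: small clear glass vial with a white cap, 16 mm in diameter, 38 mm tall, upright on the table at the start. In the adapter it stands on the bore floor with its top 18 mm above the adapter's rim. Take it round its body, near the top. Origin: centre of its underside, z up. 14 g nominal.
- sample_vial: Sample: the tall amber glass vial, body 28 mm in diameter and straight up to 50 mm, with a black cap 23 mm wide, 75 mm tall in all, upright on the table at the start. Origin: centre of its underside, z up. 55 g nominal.
- check_vial: Check: the short wide amber glass vial, 28 mm in diameter with a black cap nearly as wide as its body (cap from 38 mm up), 52 mm tall, upright on the table at the start. Origin: centre of its underside, z up. 45 g nominal.
Not all that is in view belongs to the job. Leave any green or red look-alike of the sample_vial alone.

How it is judged (in metres and radians):
At the end, for the whole second after the job is handed in: From the blank's end: blank, adapter, sample, check, rinse tube, each within 6 mm of its well's centre and 4 mm of the well floor; the standard within 6 mm of the adapter's axis and 4 mm of its bore floor; all six tilted under 0.2 rad and at rest ((((x of blank_vial in the frame of rack between -0.006 and 0.006 m and y of blank_vial in the frame of rack between 0.07 and 0.082 m and z of blank_vial in the frame of rack between 0.004 and 0.012 m) and (x of adapter in the frame of rack between -0.006 and 0.006 m and y of adapter in the frame of rack between 0.032 and 0.044 m and z of adapter in the frame of rack between 0.004 and 0.012 m) and (x of sample_vial in the frame of rack between -0.006 and 0.006 m and y of sample_vial in the frame of rack between -0.006 and 0.006 m and z of sample_vial in the frame of rack between 0.004 and 0.012 m) and (x of check_vial in the frame of rack between -0.006 and 0.006 m and y of check_vial in the frame of rack between -0.044 and -0.032 m and z of check_vial in the frame of rack between 0.004 and 0.012 m) and (x of rinse_tube in the frame of rack between -0.006 and 0.006 m and y of rinse_tube in the frame of rack between -0.082 and -0.07 m and z of rinse_tube in the frame of rack between 0.004 and 0.012 m)) or ((x of blank_vial in the frame of rack between -0.006 and 0.006 m and y of blank_vial in the frame of rack between -0.082 and -0.07 m and z of blank_vial in the frame of rack between 0.004 and 0.012 m) and (x of adapter in the frame of rack between -0.006 and 0.006 m and y of adapter in the frame of rack between -0.044 and -0.032 m and z of adapter in the frame of rack between 0.004 and 0.012 m) and (x of sample_vial in the frame of rack between -0.006 and 0.006 m and y of sample_vial in the frame of rack between -0.006 and 0.006 m and z of sample_vial in the frame of rack between 0.004 and 0.012 m) and (x of check_vial in the frame of rack between -0.006 and 0.006 m and y of check_vial in the frame of rack between 0.032 and 0.044 m and z of check_vial in the frame of rack between 0.004 and 0.012 m) and (x of rinse_tube in the frame of rack between -0.006 and 0.006 m and y of rinse_tube in the frame of rack between 0.07 and 0.082 m and z of rinse_tube in the frame of rack between 0.004 and 0.012 m))) and horizontal distance between standard_vial and adapter below 0.006 m and z of standard_vial in the frame of rack between 0.041 and 0.049 m and angle between each of blank_vial, adapter, standard_vial, sample_vial, check_vial, rinse_tube's own z axis and vertical below 0.2 rad and linear speed of each of blank_vial, adapter, standard_vial, sample_vial, check_vial, rinse_tube below 0.02 m/s); the robot touches nothing.
It fails at once if a vial was tipped over (more than 0.8 rad from upright) (angle between any of sample_vial, check_vial, standard_vial, blank_vial, rinse_tube's own z axis and vertical above 0.8 rad).
It fails at once if the blank vial or the rinse tube was lifted out of its well (z of any of blank_vial, rinse_tube in the frame of rack above 0.026 m).
It also fails if it takes over 122 s, if anything falls off the work surface, if the arm or the gripper's body presses on something with over 40 N, if the wrist force passes 120 N, or if a joint passes its speed limit or range.

### The arm

A 6-joint arm with a two-finger parallel gripper is mounted at the origin on a cart in front of the work surface, level with it; the furniture and walls round the work are solid. World frame = base frame: x ahead of the robot, y to its left, z up, the work surface at z = 0. Lengths are in mm, angles in rad, forces in N, time in s.
With the tool pointing down it reaches from about 425 to 1125 mm from the base axis. Payload 14.9 kg.
Tool frame: the origin (TCP) lies midway between the tips of the shut fingers; the grasp point (between the pads) lies 19 mm behind it; z points along the fingers, y is the line along which they close (so a half turn about z gives the same grasp; the last joint's range is limited). The gripper opens to 91 mm and grips with 3 to 60 N. Pads are 32 mm wide; open, the fingers measure 118 mm over their backs; the gripper's body (76 mm by 178 mm) begins 60 mm behind the grasp point.
Start: joints at [1.288, 0.379, 1.734, -0, 1.028, -0.033], TCP at [173.054, 678.285, 213.932] pointing down, gripper open.
Joint ranges: [-2.77, 2.77], [-0.74, 2.19], [0, 2.66], [-1.06, 4.2], [0.31, 2.87], [-3.08, 3.08]. Speed limits (rad/s): [1.89, 1.89, 2.39, 3.14, 3.14, 3.14].

### API

Orientations are given as a 3x3 rotation matrix whose columns are the frame's x, y, z axes.
In Python, from plant import r gives the robot as it stands.
- The arm moves only by the tool send_rows, never from a script. Its argument "series" is a list of rows, each an object with "dp": the shift along the tool's x, y, z in units of 50 mm (1.0 is 50 mm), a list of three; "angular": the turn, a rotation vector about the tool's x, y, z in units of 5 degrees (1.0 is 5 degrees), a list of three. In form: [{"dp": [tx, ty, tz], "angular": [rx, ry, rz]}, ...]. A call has 1 to 5 rows; each row shifts and turns the commanded pose from where the row before left it, along the tool's axes as they then stand; what a row does not reach is not made up. A row lasts 1/8 s, in which the tool goes at most 62.5 mm and 10.7 degrees, less where a joint would pass 70% of its speed; a pose out of reach is approached as far as the arm can. A call is refused whole if a number of a shift passes 1 or a number of a turn 1, either way. A call with a gripper value outside its range is refused whole. "fingers" is the opening, from -1 (shut) to 1 (fully open), set as the call begins (left out, the last holds). The fingers move at their own pace and stop on an object; "force" is the grip in N (left out, the last holds). Time passes only in rows, so rows that do not move let the fingers close. It gives the time, the measured TCP pose, the force, the opening and the grip force at its end, in the units of the state.
- r.get_state(): the state, without advancing time (a new reading comes with each control period).
- r.get_image(name): name is "scene" or "top" or "wrist"; returns (picture, depth): 480x640x3 uint8, red, green, blue; 480x640 float32, mm along the optical axis (not along the pixel's ray), 0 where there is no reading.
- r.camera_info(name): a dict with "vfov" (degrees; the focal length in pixels is half the picture's height over the tangent of half this angle, whatever the lens; pixels are square), "cx", "cy" (the principal point, pixels), "R" (3x3) and "t" (3): a world point X has camera coordinates R X + t; the wrist camera has in their place "mount" (4x4, takes a point from camera to tool coordinates, whose origin is the TCP and whose axes are the flange's). Camera axes: x right, y down, z forward; pixel columns grow to the right and rows downward; lengths in mm; the calibration is good to about 2 mm. A picture is of the moment at which its call begins: read the wrist's pose just before it. camera_info takes no time and is no camera call.
- r.sign_off(): hands the job in; it is judged then, once.
The state is a dict: "clock": time; "joint_pos": joint angles; "qd": joint speeds; "effort": joint torques, N m; "tcp_pos": TCP position; "tool_rot": TCP orientation; "wrist_force": force on the tool from outside, world axes, zero at the start; "ft_torque": the same for the moment, N m; "gripper_width": finger opening in mm; "grasp_force": force on a finger pad.
Only numpy, scipy, OpenCV 4.12 (cv2) and the standard library are available. Lean on these libraries where they do the work, as an engineer would, in place of code of your own. Each camera call takes 0.05 s, during which the arm holds its last target. There are 200 camera calls.

## Working session

There is one attempt and no reset: what is moved stays moved. The work goes in short steps, Python scripts to look and compute and a tool call to move; the robot and the scene stay as the last step left them, time stands still between calls to the robot, and variables do not carry over. Pictures are saved under pics/ and viewed, at most 14 in all, crops included, and the job is handed in when it is done.

Besides the shell and the picture viewer there is one more tool, called after "Emit:" by a JSON object that holds its "method" and its "body". send_rows: Moves the arm, as the interface text tells. Its arguments: {"type":"object","properties":{"series":{"type":"array","items":{"type":"object","properties":{"dp":{"type":"array","items":{"type":"number"}},"angular":{"type":"array","items":{"type":"number"}}}}},"fingers":{"type":"number"},"force":{"type":"number"}},"required":["series"]}

```bash
ls; mkdir -p pics; python3 - <<'E'
from plant import r
import cv2,numpy as np
for n in("top","scene"):
    im,d=r.get_image(n); cv2.imwrite(f"pics/{n}0.png",im[:,:,::-1]); np.savez(f"pics/{n}0.npz",im=im,d=d)
    print(n,r.camera_info(n))
print(r.camera_info("wrist")); print(r.get_state())
E
```

```text
pics
top {'vfov': 42.81343454381061, 'cx': 318.22801942023347, 'cy': 232.94141297133467, 'R': array([[-0.01796131, -0.99970902, -0.01610172],
       [-0.9868318 ,  0.02031453, -0.16046907],
       [ 0.16074947,  0.01300746, -0.98690953]]), 't': array([  98.03021565,  478.68220294, 1118.86437068])}
scene {'vfov': 42.555791638841846, 'cx': 324.7206559836865, 'cy': 241.55358803471813, 'R': array([[ 0.5401638 , -0.84133101,  0.0196268 ],
       [-0.36690397, -0.25642571, -0.89421884],
       [ 0.75736685,  0.47582349, -0.44719957]]), 't': array([-186.368112  ,  239.36211947,  897.00335156])}
{'vfov': 63.4212321879963, 'cx': 313.86022737607897, 'cy': 245.45232137043087, 'mount': array([[-1.55129650e-03, -9.59174185e-01, -2.82811732e-01,
         8.01780133e+01],
       [ 9.99998795e-01, -1.46989695e-03, -5.00005495e-04,
         4.06268568e-01],
       [ 6.38882609e-05, -2.82812166e-01,  9.59175310e-01,
        -1.70466562e+02],
       [ 0.00000000e+00,  0.00000000e+00,  0.00000000e+00,
         1.00000000e+00]])}
{'clock': 0.1, 'joint_pos': array([ 1.28769322e+00,  3.79350935e-01,  1.73472317e+00, -1.18934486e-05,
        1.02850914e+00, -3.32965631e-02]), 'qd': array([-0.00216047, -0.00100289, -0.00259027, -0.00243712, -0.0012557 ,
       -0.00034966]), 'effort': array([-2.10321770e-03, -7.65030742e+01, -4.35289407e+01,  6.51470153e-02,
        3.98724340e-02, -3.95582549e-05]), 'tcp_pos': array([172.95706354, 677.92578409, 213.35708455]), 'tool_rot': array([[-9.68961780e-01,  2.47210432e-01, -2.66925934e-04],
       [ 2.47210575e-01,  9.68961310e-01, -9.54001748e-04],
       [ 2.28017178e-05, -9.90378145e-04, -9.99999509e-01]]), 'wrist_force': array([-0.00776926,  0.29483706, -0.69748683]), 'ft_torque': array([ 0.00265453, -0.00243984, -0.00514771]), 'grasp_force': 0.0, 'gripper_width': 91.30982731463777}
```

View pics/top0.png

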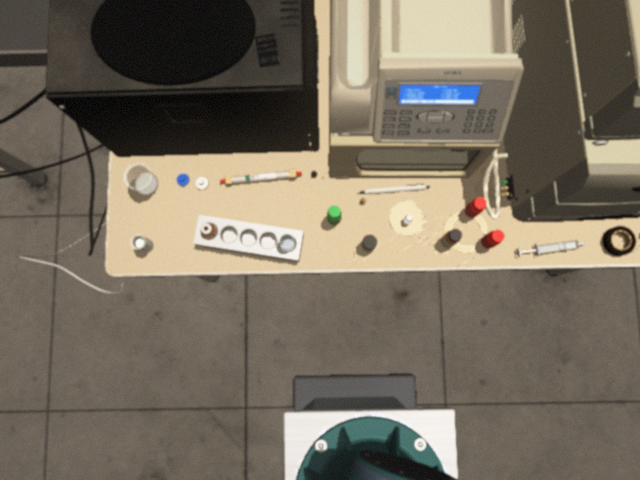

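View pics/scene0.png

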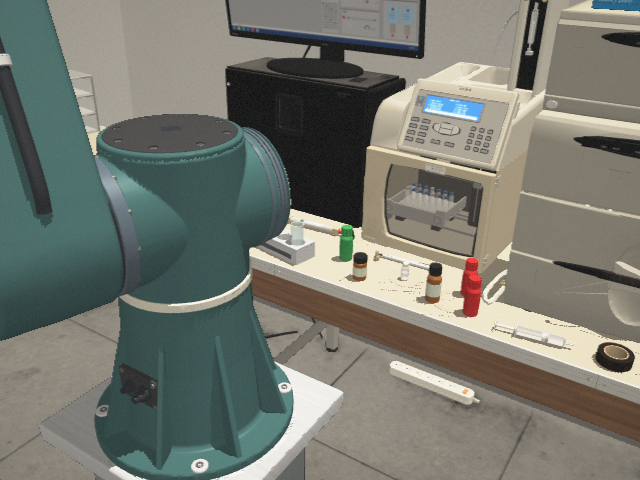

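The top view shows:
- The rack spans (195-302, 215-262), with the capped blank at (208,229) and the clear rinse tube at (287,244).
- The white adapter looks to be at (140,243).
- There are two black-capped vials, at (368,243) and (454,237). In the scene view the first is short (360,266) and the second tall (434,283).
- The small white-capped vial is at (407,220).
- The green (334,214) and red (476,206), (493,238) objects are look-alikes.

I'll confirm with one enlarged crop and measure positions.

```bash
cat > h.py <<'E'
import numpy as np,cv2
from plant import r
def cam(n,s=None):
    c=r.camera_info(n); f=240/np.tan(np.radians(c["vfov"]/2))
    if n=="wrist":
        M=np.array(c["mount"]);Rt=np.array(s["tool_rot"])
        Rw=Rt@M[:3,:3]; o=Rt@M[:3,3]+s["tcp_pos"]
    else: Rw=c["R"].T; o=-Rw@c["t"]
    return Rw,o,f,c["cx"],c["cy"]
def ray(C,u,v,z):
    Rw,o,f,cx,cy=C; d=Rw@np.array([(u-cx)/f,(v-cy)/f,1]); return o+d*(z-o[2])/d[2]
def cloud(C,d):
    Rw,o,f,cx,cy=C; v,u=np.mgrid[:480,:640]
    return np.stack([(u-cx)/f*d,(v-cy)/f*d,d],-1)@Rw.T+o
E
python3 - <<'E'
from h import *
D=np.load("pics/top0.npz");im,d=D["im"],D["d"];C=cam("top");P=cloud(C,d)
print("cam",C[1])
for n,u,v,h in[("adapter",140,243,57),("blank",207,229,66),("rinse",287,243,78),("short",369,243,52),("std",407,220,38),("tall",454,236,75),("green",334,214,75),("red1",476,206,75),("red2",493,238,75)]:
    w=P[v-9:v+10,u-9:u+10]; dd=d[v-9:v+10,u-9:u+10]; z=w[...,2]
    m=(dd>0)&(z>h-6)&(z<h+8)
    print(n,ray(C,u,v,h).round(),"topblob",m.sum(),w[m].mean(0).round(1) if m.sum() else None,"zmax",z[dd>0].max().round(1))
m=(d>0)&(abs(P[...,2]-36)<4)&(im.min(2)>150)
m[:, :190]=0;m[:,310:]=0;m[:205]=0;m[270:]=0
q=cv2.minAreaRect(np.float32(P[m][:,:2]));print("rack",q,m.sum())
for v in(150,160,170,180,190):print(v,[P[v,u].round(0).tolist() for u in(120,250,400,480)])
D2=np.load("pics/scene0.npz")["im"]
a=cv2.resize(im[170:275,110:310],(780,410),interpolation=3)
b=cv2.resize(D2[215:325,240:500],(400,170),interpolation=3); 
b2=cv2.resize(im[190:260,320:510],(380,140),interpolation=3)
o=np.zeros((590,800,3),np.uint8);o[:410,:780]=a;o[415:585,:400]=b;o[415:555,405:785]=b2
cv2.imwrite("pics/crop1.png",o[:,:,::-1])
E
```

```text
cam [ 294.28271266   73.72390301 1182.61004804]
adapter [465. 422.  57.] topblob 96 [469.5 425.8  55.7] zmax 61.9
blank [488. 295.  66.] topblob 91 [490.  296.5  65.7] zmax 70.2
rinse [457. 146.  78.] topblob 50 [461.6 147.7  77.1] zmax 80.7
short [458.  -6.  52.] topblob 174 [461.1  -6.7  51.5] zmax 56.5
std [502. -80.  38.] topblob 38 [507.7 -84.   37.5] zmax 43.2
tall [ 464. -159.   75.] topblob 135 [ 467.6 -161.7   74.5] zmax 80.0
green [509.  59.  75.] topblob 128 [515.7  57.9  74.6] zmax 79.2
red1 [ 519. -203.   75.] topblob 126 [ 524.8 -210.1   74.6] zmax 82.2
red2 [ 459. -230.   75.] topblob 123 [ 463.9 -238.1   74.3] zmax 79.9
rack ((477.0333557128906, 222.00418090820312), (202.6179962158203, 56.72245788574219), 79.80545806884766) 1812
150 [[646.0, 465.0, 59.0], [648.0, 219.0, 32.0], [604.0, -57.0, 158.0], [596.0, -190.0, 174.0]]
160 [[643.0, 484.0, 0.0], [637.0, 223.0, 3.0], [602.0, -64.0, 100.0], [588.0, -199.0, 137.0]]
170 [[623.0, 484.0, -2.0], [617.0, 223.0, 1.0], [599.0, -70.0, 41.0], [605.0, -232.0, 5.0]]
180 [[602.0, 482.0, 2.0], [593.0, 222.0, 12.0], [590.0, -75.0, -0.0], [586.0, -232.0, 1.0]]
190 [[583.0, 484.0, -5.0], [576.0, 223.0, 2.0], [567.0, -72.0, 11.0], [567.0, -232.0, -5.0]]
```

View pics/crop1.png

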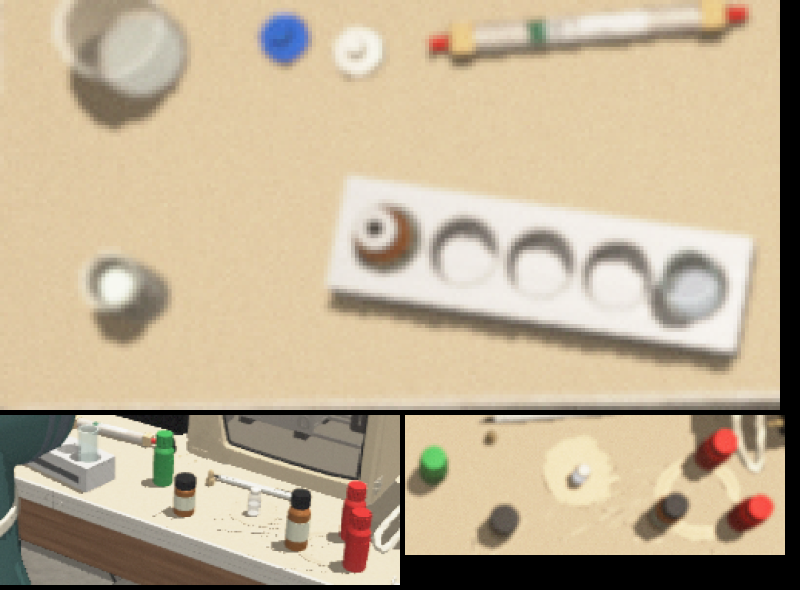

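The enlarged crop confirms each object:
- **Adapter:** the white bored sleeve at (140,243), measured height about 57 mm.
- **Check vial:** the short wide vial at (369,243), height 52 mm.
- **Standard vial:** the small white-capped vial at (407,220).
- **Sample vial:** the tall amber vial at (454,236), height 75 mm. The green and red ones are solid-coloured look-alikes.

The rack centre is about (477,222), with its own y axis at 79.8° and the blank at the +y end. I'm moving over the adapter now.

Emit:
{"method": "send_rows", "body": {"series": [{"dp": [-0.87, -0.434, 0], "angular": [0, 0, 0]}, {"dp": [-0.87, -0.434, 0], "angular": [0, 0, 0]}, {"dp": [-0.87, -0.434, 0], "angular": [0, 0, 0]}, {"dp": [-0.87, -0.434, 0], "angular": [0, 0, 0]}]}}

```text
clock: 0.6
tcp_pos: [321.1, 549.9, 213.7]
tool_rot: [[-0.969, 0.247, -0.0], [0.247, 0.969, -0.0], [0.0, -0.0, -1.0]]
wrist_force: [0.7, 0.5, 0.5]
gripper_width: 90.9
grasp_force: 0.0
```

Emit:
{"method": "send_rows", "body": {"series": [{"dp": [-0.87, -0.434, 0], "angular": [0, 0, 0]}, {"dp": [-0.87, -0.434, 0], "angular": [0, 0, 0]}, {"dp": [-0.87, -0.434, 0], "angular": [0, 0, 0]}, {"dp": [-0.87, -0.434, 0], "angular": [0, 0, 0]}]}}

```text
clock: 1.1
tcp_pos: [468.3, 422.7, 213.7]
tool_rot: [[-0.969, 0.247, -0.0], [0.247, 0.969, -0.0], [0.0, -0.0, -1.0]]
wrist_force: [0.6, 0.9, 0.5]
gripper_width: 91.4
grasp_force: 0.0
```

Emit:
{"method": "send_rows", "body": {"series": [{"dp": [0, 0, 0], "angular": [0, 0, 0.955]}, {"dp": [0, 0, 0], "angular": [0, 0, 0.955]}, {"dp": [0, 0, 0], "angular": [0, 0, 0.955]}, {"dp": [0, 0, 0], "angular": [0, 0, 0.955]}, {"dp": [0, 0, 0], "angular": [0, 0, 0.955]}]}}

```text
clock: 1.72
tcp_pos: [467.2, 423.9, 213.6]
tool_rot: [[-0.784, 0.62, -0.0], [0.62, 0.784, -0.0], [0.0, -0.001, -1.0]]
wrist_force: [0.0, 0.1, -0.0]
gripper_width: 91.3
grasp_force: 0.0
```

Emit:
{"method": "send_rows", "body": {"series": [{"dp": [0, 0, 0], "angular": [0, 0, 0.955]}, {"dp": [0, 0, 0], "angular": [0, 0, 0.955]}, {"dp": [0, 0, 0], "angular": [0, 0, 0.955]}, {"dp": [0, 0, 0], "angular": [0, 0, 0.955]}, {"dp": [0, 0, 0], "angular": [0, 0, 0.955]}]}}

```text
clock: 2.35
tcp_pos: [467.2, 423.9, 213.6]
tool_rot: [[-0.466, 0.885, -0.0], [0.885, 0.466, -0.0], [-0.0, -0.001, -1.0]]
wrist_force: [-0.0, -0.3, -0.8]
gripper_width: 91.5
grasp_force: 0.0
```

Emit:
{"method": "send_rows", "body": {"series": [{"dp": [0, 0, 0], "angular": [0, 0, 0.955]}, {"dp": [0, 0, 0], "angular": [0, 0, 0.955]}, {"dp": [0, 0, 0], "angular": [0, 0, 0.955]}, {"dp": [0, 0, 0], "angular": [0, 0, 0.955]}, {"dp": [0, 0, 0], "angular": [0, 0, 0.955]}]}}

```text
clock: 2.98
tcp_pos: [467.2, 423.9, 213.6]
tool_rot: [[-0.068, 0.998, -0.0], [0.998, 0.068, -0.0], [-0.0, -0.0, -1.0]]
wrist_force: [0.6, 0.1, -0.2]
gripper_width: 91.1
grasp_force: 0.0
```

Emit:
{"method": "send_rows", "body": {"series": [{"dp": [0, 0, 0], "angular": [0, 0, 0.955]}, {"dp": [0, 0, 0], "angular": [0, 0, 0.955]}, {"dp": [0, 0, 0], "angular": [0, 0, 0.955]}, {"dp": [0, 0, 0], "angular": [0, 0, 0]}]}}

```text
clock: 3.48
tcp_pos: [467.2, 423.9, 213.7]
tool_rot: [[0.178, 0.984, -0.0], [0.984, -0.178, -0.0], [-0.0, -0.0, -1.0]]
wrist_force: [0.5, 0.6, 0.5]
gripper_width: 91.5
grasp_force: 0.0
```

```bash
python3 - <<'E'
from h import *
s=r.get_state();im,d=r.get_image("wrist");print(s["clock"],s["tcp_pos"],s["tool_rot"].round(3).tolist(),s["joint_pos"].round(2))
cv2.imwrite("pics/w1.png",im[:,:,::-1]);C=cam("wrist",s);np.savez("pics/w1.npz",im=im,d=d,**{k:np.array(s[k]) for k in("tcp_pos","tool_rot")})
P=cloud(C,d);m=(d>0)&(abs(P[...,2]-57)<5);print(m.sum(),P[m].mean(0),np.argwhere(m).mean(0))
E
```

```text
3.475 [467.18323572 423.92307053 213.66689378] [[0.178, 0.984, -0.0], [0.984, -0.178, -0.0], [-0.0, -0.0, -1.0]] [ 0.7   0.27  1.88 -0.    0.99  0.88]
2917 [604.38649818 421.31138788  57.3341617 ] [200.82584847 474.42269455]
```

View pics/w1.png

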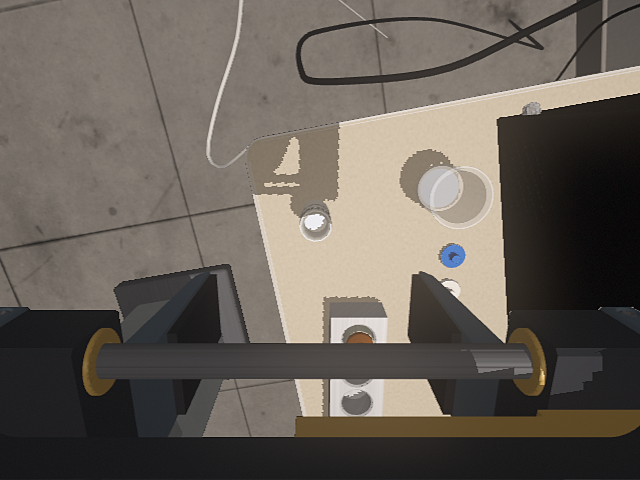

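The wrist view shows the adapter's bored rim near (315,223), with the blank at (358,340) at the end of the rack. I'll fit the rim and cast it to z=57.

```bash
cat >> h.py <<'E'
def rim(C,d,x,y,z,R=30,tol=4):
    """centre of minimum circle round cloud points within tol of height z near (x,y); xyz and radius"""
    P=cloud(C,d); m=(d>0)&(abs(P[...,2]-z)<tol)&(np.hypot(P[...,0]-x,P[...,1]-y)<R)
    v,u=np.nonzero(m); 
    if len(u)<8: return None
    q=np.array([ray(C,a,b,z)[:2] for a,b in zip(u,v)],np.float32)
    c,rad=cv2.minEnclosingCircle(q); return np.round(c,1),round(rad,1),len(u),P[m].mean(0).round(1)
def tool(s,p):
    return ((np.array(p)-s["tcp_pos"])@s["tool_rot"]/50).round(3)
E
python3 - <<'E'
from h import *
D=np.load("pics/w1.npz");im,d=D["im"],D["d"];s={k:D[k] for k in("tcp_pos","tool_rot")};C=cam("wrist",s)
print(rim(C,d,467,424,57))
g=cv2.cvtColor(im,cv2.COLOR_RGB2GRAY)[195:250,285:345]
c=cv2.HoughCircles(cv2.GaussianBlur(cv2.resize(g,None,fx=4,fy=4,interpolation=2),(7,7),0),cv2.HOUGH_GRADIENT,1,400,param1=80,param2=15,minRadius=44,maxRadius=80)[0][0]
u,v=c[0]/4+285-.4,c[1]/4+195-.4;print(u,v,c[2]/4,ray(C,u,v,57))
P=cloud(C,d);w=P[200:246,295:336][::5,::5,2];print(w.round(0))
cv2.imwrite("pics/c2.png",cv2.resize(im[190:260,270:360],None,fx=7,fy=7,interpolation=0)[:,:,::-1])
E
```

```text
(array([468.5, 425.8]), 14.2, 356, array([468.2, 425.1,  55.5]))
314.225 225.975 15.15 [467.62182243 425.45860126  57.        ]
[[-1. -0. -0. -1.  4.  1. -1. -1. -0.]
 [-2. -2. 14. 32. 33. 30. 11. -1. -1.]
 [-1.  1. 40. 53. 57. 54. 40.  1. -1.]
 [-0. 30. 56. 36. 37. 37. 56. -1. -1.]
 [-0. 54. 37. 36. 37. 37. 38. 54. -0.]
 [-1. 56. 38. 37. 37. 36. 37. 56. -2.]
 [-1. 57. 51. 36. 37. 35. 51. 58. -1.]
 [ 0. -2. 56. 53. 50. 55. 56.  1. -0.]
 [-1.  0. -1. 56. 56. 57. -1.  0. -1.]
 [-2.  1. -1. -0.  1. -1. -1. -1. -0.]]
```

View pics/c2.png

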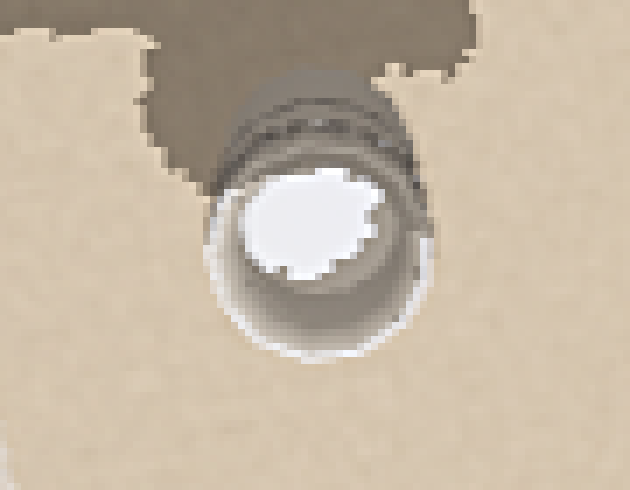

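The crop shows the rim and bore clearly, and depth gives the rim at 56-57 and the bore floor at 37, as specified. The axis is at (468.1, 425.6). I'll descend to TCP z=33 and grip.

Emit:
{"method": "send_rows", "body": {"series": [{"dp": [0.036, 0.01, 0.9], "angular": [0, 0, 0]}, {"dp": [0, 0, 0.9], "angular": [0, 0, 0]}, {"dp": [0, 0, 0.9], "angular": [0, 0, 0]}, {"dp": [0, 0, 0.9], "angular": [0, 0, 0]}, {"dp": [0, 0, 0.014], "angular": [0, 0, 0]}]}}

```text
clock: 4.15
tcp_pos: [466.4, 424.2, 30.4]
tool_rot: [[0.177, 0.984, -0.004], [0.984, -0.177, -0.004], [-0.004, -0.004, -1.0]]
wrist_force: [0.1, -0.3, 0.3]
gripper_width: 91.1
grasp_force: 0.0
```

Emit:
{"method": "send_rows", "body": {"series": [{"dp": [0, 0, 0]}, {"dp": [0, 0, 0]}, {"dp": [0, 0, 0]}, {"dp": [0, 0, 0]}, {"dp": [0, 0, 0]}], "fingers": -1, "force": 20}}

```text
$.series[0]: bad value
```

Emit:
{"method": "send_rows", "body": {"series": [{"dp": [0, 0, 0]}, {"dp": [0, 0, 0]}, {"dp": [0, 0, 0]}, {"dp": [0, 0, 0]}, {"dp": [0, 0, 0]}]}}

```text
$.series[0]: bad value
```

Emit:
{"method": "send_rows", "body": {"series": [{"dp": [0, 0, 0], "angular": [0, 0, 0]}, {"dp": [0, 0, 0], "angular": [0, 0, 0]}, {"dp": [0, 0, 0], "angular": [0, 0, 0]}, {"dp": [0, 0, 0], "angular": [0, 0, 0]}, {"dp": [0, 0, 0], "angular": [0, 0, 0]}], "fingers": -1, "force": 20}}

```text
clock: 4.78
tcp_pos: [468.2, 425.8, 33.5]
tool_rot: [[0.178, 0.984, 0.0], [0.984, -0.178, 0.0], [0.0, 0.0, -1.0]]
wrist_force: [0.6, -0.2, -0.1]
gripper_width: 44.3
grasp_force: 0.0
```

Emit:
{"method": "send_rows", "body": {"series": [{"dp": [0, 0, 0], "angular": [0, 0, 0]}, {"dp": [0, 0, 0], "angular": [0, 0, 0]}, {"dp": [0, 0, 0], "angular": [0, 0, 0]}, {"dp": [0, 0, 0], "angular": [0, 0, 0]}]}}

```text
clock: 5.28
tcp_pos: [468.1, 425.7, 33.2]
tool_rot: [[0.178, 0.984, 0.0], [0.984, -0.178, 0.0], [0.0, 0.0, -1.0]]
wrist_force: [-0.3, -0.2, 0.1]
gripper_width: 27.8
grasp_force: 20.0
```

Emit:
{"method": "send_rows", "body": {"series": [{"dp": [0, 0, -0.3], "angular": [0, 0, 0]}, {"dp": [0, 0, -0.8], "angular": [0, 0, 0]}, {"dp": [0, 0, -0.9], "angular": [0, 0, 0]}, {"dp": [0, 0, -0.9], "angular": [0, 0, 0]}, {"dp": [0, 0, -0.7], "angular": [0, 0, 0]}]}}

```text
clock: 5.9
tcp_pos: [468.4, 425.9, 216.4]
tool_rot: [[0.178, 0.984, 0.002], [0.984, -0.178, 0.001], [0.002, 0.001, -1.0]]
wrist_force: [0.3, -0.3, -0.8]
gripper_width: 27.8
grasp_force: 20.0
```

Emit:
{"method": "send_rows", "body": {"series": [{"dp": [-0.804, 0.225, 0], "angular": [0, 0, 0]}, {"dp": [-0.804, 0.225, 0], "angular": [0, 0, 0]}, {"dp": [-0.804, 0.225, 0], "angular": [0, 0, 0]}, {"dp": [-0.804, 0.225, 0], "angular": [0, 0, 0]}, {"dp": [0, 0, 0], "angular": [0, 0, 0]}]}}

```text
clock: 6.52
tcp_pos: [483.9, 257.5, 214.2]
tool_rot: [[0.18, 0.984, 0.001], [0.984, -0.18, 0.0], [0.0, 0.001, -1.0]]
wrist_force: [-0.8, -0.5, -0.6]
gripper_width: 27.7
grasp_force: 20.0
```

Emit:
{"method": "send_rows", "body": {"series": [{"dp": [0, 0, 0], "angular": [0, 0, 0]}, {"dp": [0, 0, 0], "angular": [0, 0, 0]}]}}

```text
clock: 6.78
tcp_pos: [483.8, 260.3, 213.5]
tool_rot: [[0.177, 0.984, 0.0], [0.984, -0.177, 0.0], [0.0, 0.0, -1.0]]
wrist_force: [-0.1, -0.2, -0.6]
gripper_width: 27.8
grasp_force: 20.0
```

```bash
python3 - <<'E'
from h import *
s=r.get_state();im,d=r.get_image("wrist");print(s["clock"],s["tcp_pos"],s["gripper_width"])
C=cam("wrist",s);np.savez("pics/w2.npz",im=im,d=d,**{k:np.array(s[k]) for k in("tcp_pos","tool_rot")})
P=cloud(C,d);m=(d>0)&(abs(P[...,2]-36)<3)&(np.hypot(P[...,0]-477,P[...,1]-222)<115)
m=cv2.morphologyEx(m.astype(np.uint8),cv2.MORPH_OPEN,np.ones((3,3)))>0
print(m.sum(),cv2.minAreaRect(np.float32(P[m][:,:2])),P[m][:,2].mean())
o=im.copy();o[m]=o[m]//2+[0,100,0]
cv2.imwrite("pics/w2.png",o[:,:,::-1])
E
```

```text
6.775 [483.77826641 260.27290693 213.53990029] 27.845842260726865
4679 ((482.0110168457031, 256.6584777832031), (130.42750549316406, 56.10420227050781), 79.76210021972656) 35.57857368245156
```

View pics/w2.png

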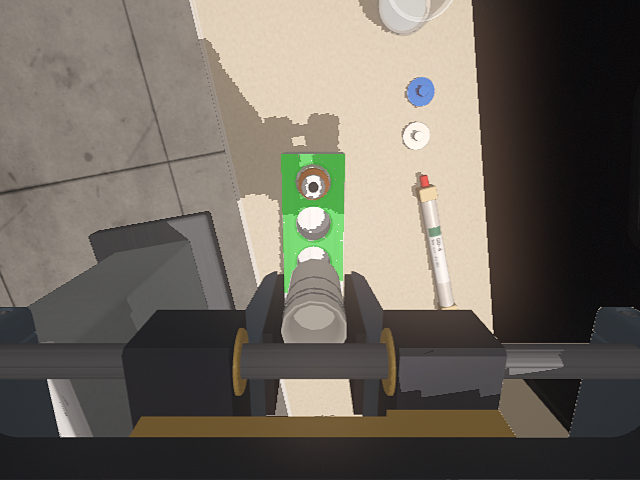

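The wrist view shows the rack top (green overlay, columns 281-344) at the expected 56 mm width, with the blank at (313,184), the target well at (313,224) and the adapter held upright. I'll cross-check the well centre.

```bash
cat >> h.py <<'E'
def hole(C,im,d,x,y,R=18,z=36):
    """hole centre: fit circle to contour of non-top region inside rack top"""
    P=cloud(C,d); m=((d>0)&(abs(P[...,2]-z)<4)).astype(np.uint8)
    Rw,o,f,cx,cy=C; p=Rw.T@(np.array([x,y,z])-o); u0,v0=p[:2]/p[2]*f+[cx,cy]; rp=R*f/p[2]
    g=cv2.GaussianBlur(cv2.resize(cv2.cvtColor(im,cv2.COLOR_RGB2GRAY),None,fx=4,fy=4,interpolation=2),(7,7),0)
    k=int(rp*1.5); a,b=int(v0-k)*4,int(u0-k)*4; g=g[a:a+8*k,b:b+8*k]
    c=cv2.HoughCircles(g,cv2.HOUGH_GRADIENT,1,4*k,param1=60,param2=12,minRadius=int(3.4*rp),maxRadius=int(4.5*rp))
    if c is None: return None
    c=c[0][0]; return ray(C,(c[0]+b)/4-.4,(c[1]+a)/4-.4,z).round(1), (c[2]/4*p[2]/f).round(1)
E
python3 - <<'E'
from h import *
D=np.load("pics/w2.npz");im,d=D["im"],D["d"];s={k:D[k] for k in("tcp_pos","tool_rot")};C=cam("wrist",s)
print(hole(C,im,d,482.4,258.8),hole(C,im,d,482.4,258.8,16))
print("blank cap",rim(C,d,489,296,66,20,3))
P=cloud(C,d)
# hole by depth: points in the rack footprint with z<28 near well
m=(d>0)&(abs(P[...,2]-8)<4)&(np.hypot(P[...,0]-482,P[...,1]-259)<25);print(m.sum(),P[m].min(0),P[m].max(0))
# held adapter: points below tcp
a=(d>0)&(P[...,2]>175)&(P[...,2]<245)&(np.hypot(P[...,0]-483.8,P[...,1]-260)<22)
print(a.sum(),P[a].min(0).round(1),P[a].max(0).round(1))
E
```

```text
(array([482.9, 259.4,  36. ]), np.float64(17.4)) (array([482.8, 260.1,  36. ]), np.float64(15.5))
blank cap (array([489.4, 297. ]), 9.9, 447, array([489.3, 296.9,  65.8]))
687 [466.43143409 242.84972231   5.36338147] [498.0554128  270.20690137  11.98772722]
5060 [467.6 242.7 181.3] [501.3 279.1 245. ]
```

Emit:
{"method": "send_rows", "body": {"series": [{"dp": [-0.024, -0.02, 0.7], "angular": [0, 0, 0]}, {"dp": [0, 0, 0.9], "angular": [0, 0, 0]}, {"dp": [0, 0, 0.8], "angular": [0, 0, 0]}, {"dp": [0, 0, 0.3], "angular": [0, 0, 0]}, {"dp": [0, 0, 0], "angular": [0, 0, 0]}]}}

```text
clock: 7.45
tcp_pos: [482.4, 258.7, 78.0]
tool_rot: [[0.178, 0.984, -0.001], [0.984, -0.178, -0.001], [-0.001, -0.001, -1.0]]
wrist_force: [-0.1, -0.3, 0.4]
gripper_width: 27.6
grasp_force: 20.0
```

Emit:
{"method": "send_rows", "body": {"series": [{"dp": [0, 0, 0.05], "angular": [0, 0, 0]}, {"dp": [0, 0, 0.1], "angular": [0, 0, 0]}, {"dp": [0, 0, 0.1], "angular": [0, 0, 0]}, {"dp": [0, 0, 0.1], "angular": [0, 0, 0]}, {"dp": [0, 0, 0.1], "angular": [0, 0, 0]}]}}

```text
clock: 8.07
tcp_pos: [482.6, 258.5, 55.4]
tool_rot: [[0.178, 0.984, -0.0], [0.984, -0.178, -0.0], [-0.0, -0.0, -1.0]]
wrist_force: [1.0, 0.9, -0.3]
gripper_width: 27.9
grasp_force: 20.0
```

Emit:
{"method": "send_rows", "body": {"series": [{"dp": [0.012, 0, 0.1], "angular": [0, 0, 0]}, {"dp": [0, 0, 0.1], "angular": [0, 0, 0]}, {"dp": [0, 0, 0.06], "angular": [0, 0, 0]}, {"dp": [0, 0, 0.02], "angular": [0, 0, 0]}, {"dp": [0, 0, 0], "angular": [0, 0, 0]}]}}

```text
clock: 8.7
tcp_pos: [482.7, 259.1, 41.7]
tool_rot: [[0.178, 0.984, 0.0], [0.984, -0.178, -0.0], [-0.0, 0.0, -1.0]]
wrist_force: [-0.1, -0.5, 0.0]
gripper_width: 28.1
grasp_force: 20.0
```

Emit:
{"method": "send_rows", "body": {"series": [{"dp": [0, 0, 0], "angular": [0, 0, 0]}, {"dp": [0, 0, 0], "angular": [0, 0, 0]}, {"dp": [0, 0, 0], "angular": [0, 0, 0]}], "fingers": 0.1}}

```text
clock: 9.07
tcp_pos: [482.8, 259.1, 41.8]
tool_rot: [[0.178, 0.984, 0.0], [0.984, -0.178, 0.0], [0.0, 0.0, -1.0]]
wrist_force: [0.0, 0.4, -0.0]
gripper_width: 49.8
grasp_force: 0.0
```

Emit:
{"method": "send_rows", "body": {"series": [{"dp": [0, 0, -0.2], "angular": [0, 0, 0]}, {"dp": [0, 0, -0.6], "angular": [0, 0, 0]}, {"dp": [0, 0, -0.9], "angular": [0, 0, 0]}, {"dp": [0, 0, -0.9], "angular": [0, 0, 0]}, {"dp": [0, 0, -0.8], "angular": [0, 0, 0]}]}}

```text
clock: 9.7
tcp_pos: [482.7, 259.1, 214.2]
tool_rot: [[0.178, 0.984, 0.001], [0.984, -0.178, 0.001], [0.001, 0.001, -1.0]]
wrist_force: [-0.5, -0.1, -0.6]
gripper_width: 50.3
grasp_force: 0.0
```

```bash
python3 - <<'E'
from h import *
D=np.load("pics/top0.npz");P=cloud(cam("top"),D["d"]);ok=D["d"]>0
for y0 in(100,50,0,-50,-100,-150,-200,-250):
    q=P[ok&(P[...,2]>90)&(P[...,2]<420)&(abs(P[...,1]-y0)<25)&(P[...,0]>350)]; print(y0,len(q),q[q[:,0].argmin()].round() if len(q) else "")
s=r.get_state();im,d=r.get_image("wrist");C=cam("wrist",s);print(s["tcp_pos"],s["gripper_width"],rim(C,d,482.7,259.3,65,30,3))
E
```

```text
100 3919 [643. 122. 315.]
50 4184 [592.  35. 169.]
0 5416 [592. -25. 221.]
-50 5181 [590. -74. 213.]
-100 5282 [ 588. -104.  212.]
-150 5313 [ 587. -174.  219.]
-200 4038 [ 586. -201.  108.]
-250 1197 [ 697. -275.  359.]
[482.73406141 259.06222283 214.20364655] 50.34436484630112 (array([484.5, 267.2]), 21.9, 327, array([482.8, 260.2,  64. ]))
```

The adapter is seated, with its rim at about 65 mm. Next is the sample vial.

Emit:
{"method": "send_rows", "body": {"series": [{"dp": [-0.927, 0.132, 0], "angular": [0, 0, 0]}, {"dp": [-0.927, 0.132, 0], "angular": [0, 0, 0]}, {"dp": [-0.927, 0.132, 0], "angular": [0, 0, 0]}, {"dp": [-0.927, 0.132, 0], "angular": [0, 0, 0]}, {"dp": [-0.927, 0.132, 0], "angular": [0, 0, 0]}], "fingers": 0.5}}

```text
clock: 10.38
tcp_pos: [473.7, 23.7, 212.3]
tool_rot: [[0.178, 0.984, 0.001], [0.984, -0.178, -0.0], [0.0, 0.001, -1.0]]
wrist_force: [0.1, 0.3, 0.9]
gripper_width: 68.4
grasp_force: 0.0
```

Emit:
{"method": "send_rows", "body": {"series": [{"dp": [-0.927, 0.132, 0], "angular": [0, 0, 0]}, {"dp": [-0.927, 0.132, 0], "angular": [0, 0, 0]}, {"dp": [-0.927, 0.132, 0], "angular": [0, 0, 0]}, {"dp": [-0.927, 0.132, 0], "angular": [0, 0, 0]}, {"dp": [0, 0, 0], "angular": [0, 0, 0]}]}}

```text
clock: 11.0
tcp_pos: [466.7, -164.2, 212.2]
tool_rot: [[0.181, 0.983, 0.001], [0.983, -0.181, -0.0], [-0.0, 0.001, -1.0]]
wrist_force: [0.2, 0.2, 0.0]
gripper_width: 68.4
grasp_force: 0.0
```

Emit:
{"method": "send_rows", "body": {"series": [{"dp": [0, 0, 0], "angular": [0, 0, 0]}, {"dp": [0, 0, 0], "angular": [0, 0, 0]}]}}

```text
clock: 11.25
tcp_pos: [466.8, -161.1, 211.8]
tool_rot: [[0.177, 0.984, 0.0], [0.984, -0.177, 0.0], [0.0, 0.0, -1.0]]
wrist_force: [-0.3, 0.3, -0.0]
gripper_width: 68.8
grasp_force: 0.0
```

```bash
python3 - <<'E'
from h import *
s=r.get_state();im,d=r.get_image("wrist");C=cam("wrist",s);print(s["clock"],s["tcp_pos"],s["tool_rot"].round(3).tolist(),s["joint_pos"].round(2))
cv2.imwrite("pics/w3.png",im[:,:,::-1])
print("sample",rim(C,d,467,-162,75,30,3)); print("std",rim(C,d,507,-84,38,20,3),"check",rim(C,d,461,-7,52,30,3))
x=rim(C,d,467,-162,75,30,3)[0];print(tool(s,[*x,40]))
E
```

```text
11.25 [ 466.84326049 -161.0811262   211.83693802] [[0.177, 0.984, 0.0], [0.984, -0.177, 0.0], [0.0, 0.0, -1.0]] [-0.38  0.05  2.15  0.    0.94 -0.2 ]
sample (array([ 467. , -162.1]), 11.8, 592, array([ 466.9, -162.4,   74.6]))
std (array([507.1, -84.6]), 6.4, 186, array([507.3, -84.7,  37.4])) check (array([460.7,  -7.9]), 14.1, 1127, array([460.7,  -7.7,  51.6]))
[-0.02   0.007  3.437]
```

View pics/w3.png

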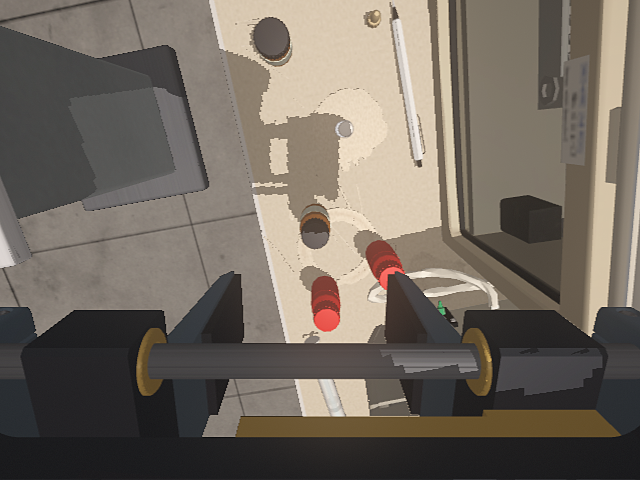

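The amber sample's black cap is at (315,233), between the reds at (383,262) and (327,318). The white-capped standard is at (344,129) and the check vial at (272,38). The cap radius of 11.8 mm and height of 75 mm match the sample, so I'll descend.

Emit:
{"method": "send_rows", "body": {"series": [{"dp": [-0.02, 0.007, 0.8], "angular": [0, 0, 0]}, {"dp": [0, 0, 0.9], "angular": [0, 0, 0]}, {"dp": [0, 0, 0.9], "angular": [0, 0, 0]}, {"dp": [0, 0, 0.7], "angular": [0, 0, 0]}, {"dp": [0, 0, 0.276], "angular": [0, 0, 0]}]}}

```text
clock: 11.92
tcp_pos: [466.2, -162.0, 31.4]
tool_rot: [[0.177, 0.984, -0.002], [0.984, -0.177, 0.001], [0.001, -0.003, -1.0]]
wrist_force: [1.3, 1.1, -0.8]
gripper_width: 68.3
grasp_force: 0.0
```

Emit:
{"method": "send_rows", "body": {"series": [{"dp": [0, 0, 0], "angular": [0, 0, 0]}, {"dp": [0, 0, 0], "angular": [0, 0, 0]}, {"dp": [0, 0, 0], "angular": [0, 0, 0]}, {"dp": [0, 0, 0], "angular": [0, 0, 0]}, {"dp": [0, 0, 0], "angular": [0, 0, 0]}], "fingers": -1, "force": 20}}

```text
clock: 12.55
tcp_pos: [467.3, -163.2, 33.5]
tool_rot: [[0.178, 0.984, 0.001], [0.984, -0.178, -0.0], [-0.0, 0.001, -1.0]]
wrist_force: [-1.6, -0.1, 7.4]
gripper_width: 27.1
grasp_force: 20.0
```

Emit:
{"method": "send_rows", "body": {"series": [{"dp": [0, 0, 0], "angular": [0, 0, 0]}, {"dp": [0, 0, 0], "angular": [0, 0, 0]}]}}

```text
clock: 12.8
tcp_pos: [467.3, -163.2, 33.4]
tool_rot: [[0.178, 0.984, 0.0], [0.984, -0.178, -0.0], [-0.0, 0.0, -1.0]]
wrist_force: [-2.0, 1.1, 9.2]
gripper_width: 26.8
grasp_force: 20.0
```

The grip reads 26.8 mm with a 9 N upward force, which is odd, so I'll look before lifting.

```bash
python3 - <<'E'
from h import *
im,d=r.get_image("wrist");im2,d2=r.get_image("scene");s=r.get_state()
print(s["tcp_pos"],s["wrist_force"],s["ft_torque"],s["gripper_width"],s["grasp_force"])
o=np.zeros((480,800,3),np.uint8);o[:,:400]=cv2.resize(im[120:420,190:440],(400,480));o[:,400:]=cv2.resize(im2[170:335,365:502],(400,480))
cv2.imwrite("pics/g1.png",o[:,:,::-1])
E
```

```text
[ 467.29546106 -163.20812487   33.44819655] [-0.96474359  0.43956214  8.25507694] [0.00241648 0.40781449 0.00316735] 26.804029803244838 20.007093284802977
```

View pics/g1.png

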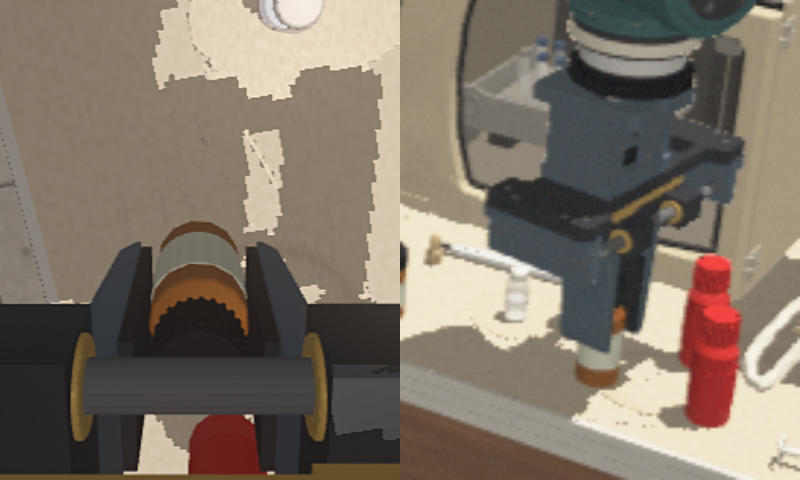

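Emit:
{"method": "send_rows", "body": {"series": [{"dp": [0, 0, 0], "angular": [0, 0, 0]}, {"dp": [0, 0, 0], "angular": [0, 0, 0]}, {"dp": [0, 0, 0], "angular": [0, 0, 0]}, {"dp": [0, 0, 0], "angular": [0, 0, 0]}], "fingers": -0.15}}

```text
clock: 13.4
tcp_pos: [466.9, -163.0, 32.9]
tool_rot: [[0.178, 0.984, -0.0], [0.984, -0.178, 0.0], [0.0, -0.0, -1.0]]
wrist_force: [-0.2, -0.2, -0.3]
gripper_width: 39.1
grasp_force: 0.0
```

```bash
python3 - <<'E'
from h import *
s=r.get_state();im,d=r.get_image("wrist");C=cam("wrist",s)
print(s["tcp_pos"],s["wrist_force"],s["gripper_width"])
P=cloud(C,d)
n=np.hypot(P[...,0]-467,P[...,1]+162)
for lo,hi in((0,10),(10,20),(20,30),(30,40),(40,48)):
    m=(d>0)&(P[...,2]>lo)&(P[...,2]<hi)&(n<18)
    q=P[m]; print(lo,hi,len(q),q.min(0).round(1) if len(q) else "",q.max(0).round(1) if len(q) else "")
E
```

```text
[ 466.9153515  -163.01975142   32.87346044] [-0.18473027 -0.2281255  -0.34624888] 39.07091215936859
0 10 484 [ 449.5 -171.3    0. ] [ 484.8 -144.3   10. ]
10 20 254 [ 454.1 -163.1   10. ] [ 481.2 -148.2   20. ]
20 30 378 [ 454.1 -162.8   20. ] [ 481.2 -148.4   30. ]
30 40 498 [ 453.3 -163.9   30. ] [ 481.3 -148.4   40. ]
40 48 418 [ 453.5 -161.6   40. ] [ 480.9 -148.7   48. ]
```

Released, the vial stands upright (axis 467.4, -162.3), and the force has gone. I'll regrip 3 mm lower, clear of the shoulder.

Emit:
{"method": "send_rows", "body": {"series": [{"dp": [0.012, 0.006, 0.06], "angular": [0, 0, 0]}, {"dp": [0, 0, 0], "angular": [0, 0, 0]}, {"dp": [0, 0, 0], "angular": [0, 0, 0]}]}}

```text
clock: 13.82
tcp_pos: [467.4, -162.5, 29.9]
tool_rot: [[0.178, 0.984, -0.0], [0.984, -0.178, 0.0], [0.0, -0.0, -1.0]]
wrist_force: [-0.4, -0.5, -0.1]
gripper_width: 38.8
grasp_force: 0.0
```

Emit:
{"method": "send_rows", "body": {"series": [{"dp": [0, 0, 0], "angular": [0, 0, 0]}, {"dp": [0, 0, 0], "angular": [0, 0, 0]}, {"dp": [0, 0, 0], "angular": [0, 0, 0]}, {"dp": [0, 0, 0], "angular": [0, 0, 0]}], "fingers": -1, "force": 12}}

```text
clock: 14.32
tcp_pos: [467.4, -162.5, 30.0]
tool_rot: [[0.178, 0.984, 0.0], [0.984, -0.178, -0.0], [-0.0, 0.0, -1.0]]
wrist_force: [-0.6, -0.3, 1.4]
gripper_width: 27.4
grasp_force: 12.0
```

Emit:
{"method": "send_rows", "body": {"series": [{"dp": [0, 0, -0.1], "angular": [0, 0, 0]}, {"dp": [0, 0, -0.1], "angular": [0, 0, 0]}, {"dp": [0, 0, 0], "angular": [0, 0, 0]}, {"dp": [0, 0, 0], "angular": [0, 0, 0]}]}}

```text
clock: 14.82
tcp_pos: [467.4, -162.5, 40.0]
tool_rot: [[0.178, 0.984, 0.0], [0.984, -0.178, -0.0], [-0.0, 0.0, -1.0]]
wrist_force: [0.3, -1.2, -0.6]
gripper_width: 27.2
grasp_force: 12.0
```

```bash
python3 - <<'E'
from h import *
s=r.get_state();im,d=r.get_image("wrist");C=cam("wrist",s)
print(s["tcp_pos"],s["wrist_force"],s["gripper_width"])
P=cloud(C,d)
n=np.hypot(P[...,0]-467,P[...,1]+162)
for lo,hi in((0,5),(5,10),(10,20),(20,30),(30,40),(40,48),(48,56)):
    m=(d>0)&(P[...,2]>lo)&(P[...,2]<hi)&(n<18)
    q=P[m]; print(lo,hi,len(q),q.min(0).round(1) if len(q) else "",q.max(0).round(1) if len(q) else "")
E
```

```text
[ 467.40980316 -162.50060825   40.00170331] [ 0.28940914 -1.15605809 -0.57700477] 27.21441529842851
0 5 296 [ 449.9 -172.3    0. ] [ 485.  -144.4    2.4]
5 10 0  
10 20 250 [ 454.7 -161.2   10.4] [ 480.9 -149.    20. ]
20 30 276 [ 454.4 -163.3   20. ] [ 481.4 -148.4   30. ]
30 40 383 [ 454.3 -163.    30.1] [ 482.9 -148.2   40. ]
40 48 419 [ 454.  -162.5   40. ] [ 482.9 -148.2   48. ]
48 56 591 [ 451.7 -175.1   48. ] [ 483. -148.   56.]
```

Held clear and upright. I'll lift and carry it to the middle well, centred at about (476.0, 222.0).

Emit:
{"method": "send_rows", "body": {"series": [{"dp": [0, 0, -0.4], "angular": [0, 0, 0]}, {"dp": [0, 0, -0.8], "angular": [0, 0, 0]}, {"dp": [0, 0, -0.8], "angular": [0, 0, 0]}, {"dp": [0.4, -0.06, -0.3], "angular": [0, 0, 0]}, {"dp": [0.8, -0.12, 0], "angular": [0, 0, 0]}]}}

```text
clock: 15.5
tcp_pos: [470.1, -102.1, 156.3]
tool_rot: [[0.18, 0.984, 0.003], [0.984, -0.18, -0.001], [-0.0, 0.003, -1.0]]
wrist_force: [0.4, 0.0, -0.5]
gripper_width: 27.4
grasp_force: 12.0
```

Emit:
{"method": "send_rows", "body": {"series": [{"dp": [0.95, -0.15, 0], "angular": [0, 0, 0]}, {"dp": [0.95, -0.15, 0], "angular": [0, 0, 0]}, {"dp": [0.95, -0.15, 0], "angular": [0, 0, 0]}, {"dp": [0.95, -0.15, 0], "angular": [0, 0, 0]}, {"dp": [0.95, -0.15, 0], "angular": [0, 0, 0]}]}}

```text
clock: 16.12
tcp_pos: [474.4, 140.1, 154.9]
tool_rot: [[0.178, 0.984, -0.0], [0.984, -0.178, -0.0], [-0.0, 0.0, -1.0]]
wrist_force: [1.0, 0.4, -0.7]
gripper_width: 27.5
grasp_force: 12.0
```

Emit:
{"method": "send_rows", "body": {"series": [{"dp": [0.95, -0.15, 0], "angular": [0, 0, 0]}, {"dp": [0.5, -0.08, 0], "angular": [0, 0, 0]}, {"dp": [0.2, -0.04, 0], "angular": [0, 0, 0]}, {"dp": [0, 0, 0], "angular": [0, 0, 0]}, {"dp": [0, 0, 0], "angular": [0, 0, 0]}]}}

```text
clock: 16.75
tcp_pos: [476.0, 221.2, 154.8]
tool_rot: [[0.179, 0.984, -0.0], [0.984, -0.179, -0.0], [-0.0, -0.0, -1.0]]
wrist_force: [0.4, -1.2, -0.1]
gripper_width: 27.2
grasp_force: 12.0
```

```bash
python3 - <<'E'
from h import *
s=r.get_state();im,d=r.get_image("wrist");C=cam("wrist",s);P=cloud(C,d)
print(s["clock"],s["tcp_pos"],s["gripper_width"],s["wrist_force"])
m=(d>0)&(abs(P[...,2]-36)<3)&(np.hypot(P[...,0]-477,P[...,1]-222)<115)
m=cv2.morphologyEx(m.astype(np.uint8),cv2.MORPH_OPEN,np.ones((3,3)))>0
c,(a,b),t=cv2.minAreaRect(np.float32(P[m][:,:2]));print(c,a,b,t)
print("adapter",rim(C,d,482.7,259.3,65,16,3),"blank",rim(C,d,489,297,66,14,3))
T=s["tcp_pos"]
for lo,hi in((-30,-20),(-20,-10),(-10,0)):
    q=P[(d>0)&(P[...,2]>T[2]+lo)&(P[...,2]<T[2]+hi)&(np.hypot(P[...,0]-T[0],P[...,1]-T[1])<18)];q=(q-T)@s["tool_rot"];print(lo,len(q),q.min(0).round(1),q.max(0).round(1))
x=[475.95,222,38];print(tool(s,x))
E
```

```text
16.75 [475.99330091 221.19845186 154.83855536] 27.171189717554718 [ 0.44978499 -1.1633004  -0.13310054]
(481.25531005859375, 251.49154663085938) 141.46385192871094 56.242862701416016 79.7292709350586
adapter (array([483.1, 259.1]), 14.1, 504, array([482.9, 258.5,  63.8])) blank (array([489.4, 296.5]), 9.9, 747, array([489.5, 296.6,  65.8]))
-30 243 [  3.4 -12.9  20. ] [13.5 13.1 30. ]
-20 277 [  2. -14.  10.] [13.9 13.8 20. ]
-10 379 [  1.5 -14.1   0. ] [14.  13.9 10. ]
[ 0.016 -0.003  2.337]
```

Emit:
{"method": "send_rows", "body": {"series": [{"dp": [0.012, -0.002, 0.5], "angular": [0, 0, 0]}, {"dp": [0, 0, 0.7], "angular": [0, 0, 0]}, {"dp": [0, 0, 0.4], "angular": [0, 0, 0]}, {"dp": [0, 0, 0.1], "angular": [0, 0, 0]}, {"dp": [0, 0, 0.06], "angular": [0, 0, 0]}]}}

```text
clock: 17.42
tcp_pos: [476.4, 222.5, 67.3]
tool_rot: [[0.179, 0.984, 0.0], [0.984, -0.179, 0.0], [0.0, 0.0, -1.0]]
wrist_force: [-0.6, 0.2, -0.2]
gripper_width: 27.7
grasp_force: 12.0
```

Emit:
{"method": "send_rows", "body": {"series": [{"dp": [0, 0, 0.1], "angular": [0, 0, 0]}, {"dp": [0, 0, 0.1], "angular": [0, 0, 0]}, {"dp": [0, 0, 0.1], "angular": [0, 0, 0]}, {"dp": [0, 0, 0.06], "angular": [0, 0, 0]}, {"dp": [0, 0, 0], "angular": [0, 0, 0]}]}}

```text
clock: 18.05
tcp_pos: [475.9, 222.7, 48.7]
tool_rot: [[0.178, 0.984, -0.0], [0.984, -0.178, -0.0], [-0.0, -0.0, -1.0]]
wrist_force: [0.5, 0.2, -0.2]
gripper_width: 27.6
grasp_force: 12.0
```

Emit:
{"method": "send_rows", "body": {"series": [{"dp": [-0.015, 0, 0.1], "angular": [0, 0, 0]}, {"dp": [0, 0, 0.08], "angular": [0, 0, 0]}, {"dp": [0, 0, 0.02], "angular": [0, 0, 0]}, {"dp": [0, 0, 0], "angular": [0, 0, 0]}]}}

```text
clock: 18.55
tcp_pos: [475.9, 222.0, 38.8]
tool_rot: [[0.178, 0.984, -0.0], [0.984, -0.178, -0.0], [-0.0, -0.0, -1.0]]
wrist_force: [0.5, -0.3, 0.4]
gripper_width: 27.3
grasp_force: 12.0
```

Emit:
{"method": "send_rows", "body": {"series": [{"dp": [0, 0, 0], "angular": [0, 0, 0]}, {"dp": [0, 0, 0], "angular": [0, 0, 0]}, {"dp": [0, 0, 0], "angular": [0, 0, 0]}], "fingers": 0.1}}

```text
clock: 18.92
tcp_pos: [476.0, 222.0, 39.0]
tool_rot: [[0.178, 0.984, 0.0], [0.984, -0.178, 0.0], [0.0, 0.0, -1.0]]
wrist_force: [-0.3, -0.3, 0.2]
gripper_width: 49.9
grasp_force: 0.0
```

Emit:
{"method": "send_rows", "body": {"series": [{"dp": [0, 0, -0.2], "angular": [0, 0, 0]}, {"dp": [0, 0, -0.6], "angular": [0, 0, 0]}, {"dp": [0, 0, -0.9], "angular": [0, 0, 0]}, {"dp": [0, 0, -0.9], "angular": [0, 0, 0]}, {"dp": [0, 0, -0.8], "angular": [0, 0, 0]}]}}

```text
clock: 19.55
tcp_pos: [475.9, 222.0, 211.4]
tool_rot: [[0.178, 0.984, 0.001], [0.984, -0.178, 0.0], [0.001, 0.001, -1.0]]
wrist_force: [0.2, 0.0, 0.7]
gripper_width: 50.2
grasp_force: 0.0
```

Emit:
{"method": "send_rows", "body": {"series": [{"dp": [-0.915, 0.104, 0], "angular": [0, 0, 0]}, {"dp": [-0.915, 0.104, 0], "angular": [0, 0, 0]}, {"dp": [-0.915, 0.104, 0], "angular": [0, 0, 0]}, {"dp": [-0.915, 0.104, 0], "angular": [0, 0, 0]}, {"dp": [-0.915, 0.104, 0], "angular": [0, 0, 0]}]}}

```text
clock: 20.18
tcp_pos: [460.5, -9.1, 209.7]
tool_rot: [[0.178, 0.984, 0.001], [0.984, -0.178, -0.0], [0.0, 0.001, -1.0]]
wrist_force: [0.4, 1.5, -0.7]
gripper_width: 50.1
grasp_force: 0.0
```

Emit:
{"method": "send_rows", "body": {"series": [{"dp": [0, 0, 0], "angular": [0, 0, 0]}, {"dp": [0, 0, 0], "angular": [0, 0, 0]}, {"dp": [0, 0, 0], "angular": [0, 0, 0]}], "fingers": 0.4}}

```text
clock: 20.55
tcp_pos: [460.8, -6.9, 209.1]
tool_rot: [[0.177, 0.984, 0.0], [0.984, -0.177, 0.0], [0.0, 0.0, -1.0]]
wrist_force: [0.5, 0.4, 0.5]
gripper_width: 63.8
grasp_force: 0.0
```

```bash
python3 - <<'E'
from h import *
s=r.get_state();im,d=r.get_image("wrist");C=cam("wrist",s)
print(s["clock"],s["tcp_pos"],s["gripper_width"]); x=rim(C,d,460.7,-7.8,52,30,3);print(x,tool(s,[*x[0],30]))
print("sample top",rim(C,d,476,222,83,20,3))
im,d=r.get_image("top");C=cam("top");print("sample top",rim(C,d,476,222,83,20,3),"adapter",rim(C,d,483,259,65,20,3))
E
```

```text
20.55 [460.81589863  -6.92096401 209.09543379] 63.76385473996149
(array([460.3,  -6.6]), 14.1, 770, array([460.4,  -6.8,  51.5])) [ 0.004 -0.012  3.582]
sample top None
sample top (array([475.8, 221.3]), 11.9, 102, array([476.2, 220.7,  83.1])) adapter (array([483.8, 258.9]), 13.9, 61, array([484.8, 260.3,  64.7]))
```

The sample is seated, with its top at 83. I'll descend on the check vial.

Emit:
{"method": "send_rows", "body": {"series": [{"dp": [0.004, -0.01, 0.8], "angular": [0, 0, 0]}, {"dp": [0, 0, 0.9], "angular": [0, 0, 0]}, {"dp": [0, 0, 0.9], "angular": [0, 0, 0]}, {"dp": [0, 0, 0.7], "angular": [0, 0, 0]}, {"dp": [0, 0, 0.28], "angular": [0, 0, 0]}]}}

```text
clock: 21.28
tcp_pos: [459.4, -6.9, 28.3]
tool_rot: [[0.177, 0.984, -0.003], [0.984, -0.177, 0.0], [-0.0, -0.003, -1.0]]
wrist_force: [-0.4, -0.6, 0.4]
gripper_width: 64.0
grasp_force: 0.0
```

Emit:
{"method": "send_rows", "body": {"series": [{"dp": [0, 0, 0], "angular": [0, 0, 0]}, {"dp": [0, 0, 0], "angular": [0, 0, 0]}, {"dp": [0, 0, 0], "angular": [0, 0, 0]}, {"dp": [0, 0, 0], "angular": [0, 0, 0]}, {"dp": [0, 0, 0], "angular": [0, 0, 0]}], "fingers": -1, "force": 12}}

```text
clock: 21.9
tcp_pos: [460.8, -7.5, 30.6]
tool_rot: [[0.178, 0.984, 0.001], [0.984, -0.178, -0.0], [0.0, 0.001, -1.0]]
wrist_force: [-0.6, 0.1, 8.3]
gripper_width: 26.9
grasp_force: 12.0
```

Emit:
{"method": "send_rows", "body": {"series": [{"dp": [0, 0, 0], "angular": [0, 0, 0]}, {"dp": [0, 0, 0], "angular": [0, 0, 0]}, {"dp": [0, 0, 0], "angular": [0, 0, 0]}]}}

```text
clock: 22.28
tcp_pos: [460.8, -7.5, 30.6]
tool_rot: [[0.178, 0.984, 0.001], [0.984, -0.178, -0.0], [0.0, 0.001, -1.0]]
wrist_force: [-1.3, 0.7, 9.7]
gripper_width: 27.1
grasp_force: 12.0
```

Emit:
{"method": "send_rows", "body": {"series": [{"dp": [0, 0, -0.05], "angular": [0, 0, 0]}, {"dp": [0, 0, -0.1], "angular": [0, 0, 0]}, {"dp": [0, 0, -0.05], "angular": [0, 0, 0]}, {"dp": [0, 0, 0], "angular": [0, 0, 0]}]}}

```text
clock: 22.78
tcp_pos: [460.5, -7.5, 40.2]
tool_rot: [[0.178, 0.984, 0.0], [0.984, -0.178, -0.0], [0.0, 0.0, -1.0]]
wrist_force: [-0.4, 1.1, -1.2]
gripper_width: 26.8
grasp_force: 12.0
```

```bash
cat >> h.py <<'E'
def held(s,C,d,hi=20):
    P=cloud(C,d);T=s["tcp_pos"];q=(P[d>0]-T)@s["tool_rot"]
    q=q[(np.hypot(q[:,0],q[:,1])<19)]; zb=T[2]
    for lo in range(int(-hi),int(zb),6):
        a=q[(q[:,2]>=lo)&(q[:,2]<lo+6)]
        if len(a)>20: print("world z",round(zb-lo-6),round(zb-lo),len(a),"x",a[:,0].min().round(1),a[:,0].max().round(1),"y",a[:,1].min().round(1),a[:,1].max().round(1))
E
python3 - <<'E'
from h import *
s=r.get_state();im,d=r.get_image("wrist");C=cam("wrist",s)
print(s["tcp_pos"],s["wrist_force"],s["gripper_width"],s["grasp_force"]);held(s,C,d)
print(rim(C,d,460.8,-7,62,30,5))
E
```

```text
[460.45060132  -7.45525057  40.19189141] [-0.43640822  1.11059118 -1.19574938] 26.8460609751988 11.999785713851452
world z 54 60 583 x -9.3 14.6 y -13.8 13.5
world z 48 54 345 x -12.6 14.7 y -13.8 13.5
world z 42 48 297 x -13.4 14.3 y -13.7 13.6
world z 36 42 341 x 2.1 14.8 y -13.8 13.5
world z 30 36 220 x 4.3 14.7 y -13.8 13.4
world z 24 30 219 x 4.5 14.7 y -13.7 13.4
world z 18 24 149 x 4.0 14.6 y -13.9 13.1
world z 12 18 134 x 4.8 14.2 y -13.0 12.6
world z 6 12 39 x 3.2 13.8 y -10.2 13.2
world z 0 6 117 x -8.4 18.4 y -18.3 18.5
(array([463. ,   6.1]), 24.5, 3306, array([461.3,  -2.1,  61.1]))
```

Emit:
{"method": "send_rows", "body": {"series": [{"dp": [0, 0, -0.4], "angular": [0, 0, 0]}, {"dp": [0, 0, -0.8], "angular": [0, 0, 0]}, {"dp": [0, 0, -0.6], "angular": [0, 0, 0]}, {"dp": [0.4, -0.05, 0], "angular": [0, 0, 0]}, {"dp": [0.8, -0.112, 0], "angular": [0, 0, 0]}]}}

```text
clock: 23.45
tcp_pos: [463.3, 53.1, 130.3]
tool_rot: [[0.18, 0.984, 0.001], [0.984, -0.18, -0.0], [0.0, 0.001, -1.0]]
wrist_force: [0.1, -0.9, -1.1]
gripper_width: 26.6
grasp_force: 12.0
```

Emit:
{"method": "send_rows", "body": {"series": [{"dp": [0.95, -0.13, 0], "angular": [0, 0, 0]}, {"dp": [0.95, -0.13, 0], "angular": [0, 0, 0]}, {"dp": [0.5, -0.07, 0], "angular": [0, 0, 0]}, {"dp": [0.194, -0.02, 0], "angular": [0, 0, 0]}, {"dp": [0, 0, 0], "angular": [0, 0, 0]}]}}

```text
clock: 24.08
tcp_pos: [468.8, 183.7, 129.8]
tool_rot: [[0.178, 0.984, -0.0], [0.984, -0.178, -0.0], [-0.0, -0.0, -1.0]]
wrist_force: [0.5, -0.5, -0.0]
gripper_width: 26.6
grasp_force: 12.0
```

Emit:
{"method": "send_rows", "body": {"series": [{"dp": [0, 0, 0], "angular": [0, 0, 0]}, {"dp": [0, 0, 0], "angular": [0, 0, 0]}]}}

```text
clock: 24.32
tcp_pos: [468.9, 183.0, 129.9]
tool_rot: [[0.179, 0.984, -0.0], [0.984, -0.179, -0.0], [-0.0, -0.0, -1.0]]
wrist_force: [1.0, 0.4, -1.7]
gripper_width: 26.7
grasp_force: 12.0
```

```bash
python3 - <<'E'
from h import *
s=r.get_state();im,d=r.get_image("wrist");C=cam("wrist",s)
print(s["clock"],s["tcp_pos"],s["wrist_force"],s["gripper_width"],s["grasp_force"]);held(s,C,d,8)
print("sample",rim(C,d,476,222,83,15,3),"ad",rim(C,d,483,259,65,15,3)); print(tool(s,[469.1,183.8,39]))
E
```

```text
24.325 [468.92652255 183.00308392 129.93841081] [ 0.9970431   0.35349123 -1.68900155] 26.70821136118224 11.999795981682837
world z 132 138 302 x 2.7 14.4 y -13.8 13.5
world z 126 132 332 x 2.4 14.7 y -13.8 13.4
world z 120 126 218 x 4.5 14.6 y -13.7 13.4
world z 114 120 207 x 1.3 14.8 y -13.7 14.0
world z 108 114 162 x 4.1 14.6 y -13.9 13.2
world z 102 108 128 x 5.9 14.3 y -12.4 12.1
world z 96 102 41 x 3.5 13.9 y -13.0 13.2
world z 36 42 66 x -12.7 17.7 y -18.5 18.6
world z 30 36 372 x -13.7 17.4 y -18.6 18.7
world z 24 30 69 x -12.6 1.1 y -16.0 16.0
world z 18 24 86 x -14.1 0.9 y -15.8 15.9
world z 12 18 107 x -14.9 2.1 y -16.0 16.1
world z 6 12 1022 x -14.8 10.2 y -15.6 15.7
sample (array([475.8, 222.1]), 11.8, 1250, array([475.7, 221.9,  82.6])) ad (array([483.2, 258.9]), 13.9, 671, array([483.1, 259.1,  63.9]))
[1.600e-02 1.000e-03 1.819e+00]
```

Emit:
{"method": "send_rows", "body": {"series": [{"dp": [0.014, 0, 0.4], "angular": [0, 0, 0]}, {"dp": [0, 0, 0.5], "angular": [0, 0, 0]}, {"dp": [0, 0, 0.2], "angular": [0, 0, 0]}, {"dp": [0, 0, 0.1], "angular": [0, 0, 0]}, {"dp": [0, 0, 0.05], "angular": [0, 0, 0]}]}}

```text
clock: 25.0
tcp_pos: [469.4, 184.5, 67.7]
tool_rot: [[0.178, 0.984, 0.001], [0.984, -0.178, 0.0], [0.0, 0.0, -1.0]]
wrist_force: [0.8, -0.7, -0.2]
gripper_width: 26.7
grasp_force: 12.0
```

Emit:
{"method": "send_rows", "body": {"series": [{"dp": [0, 0, 0.1], "angular": [0, 0, 0]}, {"dp": [0, 0, 0.1], "angular": [0, 0, 0]}, {"dp": [0, 0, 0.1], "angular": [0, 0, 0]}, {"dp": [0, 0, 0.05], "angular": [0, 0, 0]}, {"dp": [0, 0, 0], "angular": [0, 0, 0]}]}}

```text
clock: 25.62
tcp_pos: [468.9, 184.4, 49.7]
tool_rot: [[0.178, 0.984, -0.0], [0.984, -0.178, -0.0], [-0.0, -0.0, -1.0]]
wrist_force: [0.2, -0.6, 0.4]
gripper_width: 26.8
grasp_force: 12.0
```

Emit:
{"method": "send_rows", "body": {"series": [{"dp": [-0.01, 0, 0.1], "angular": [0, 0, 0]}, {"dp": [0, 0, 0.08], "angular": [0, 0, 0]}, {"dp": [0, 0, 0.03], "angular": [0, 0, 0]}, {"dp": [0, 0, 0], "angular": [0, 0, 0]}]}}

```text
clock: 26.12
tcp_pos: [468.9, 184.0, 39.3]
tool_rot: [[0.178, 0.984, -0.0], [0.984, -0.178, -0.0], [-0.0, -0.0, -1.0]]
wrist_force: [0.3, 0.5, -0.5]
gripper_width: 27.1
grasp_force: 12.0
```

Emit:
{"method": "send_rows", "body": {"series": [{"dp": [0, 0, 0], "angular": [0, 0, 0]}, {"dp": [0, 0, 0], "angular": [0, 0, 0]}, {"dp": [0, 0, 0], "angular": [0, 0, 0]}], "fingers": 0.1}}

```text
clock: 26.5
tcp_pos: [469.0, 184.0, 39.6]
tool_rot: [[0.178, 0.984, 0.0], [0.984, -0.178, 0.0], [0.0, 0.0, -1.0]]
wrist_force: [0.0, -0.4, -0.8]
gripper_width: 49.9
grasp_force: 0.0
```

Emit:
{"method": "send_rows", "body": {"series": [{"dp": [0, 0, -0.2], "angular": [0, 0, 0]}, {"dp": [0, 0, -0.6], "angular": [0, 0, 0]}, {"dp": [0, 0, -0.9], "angular": [0, 0, 0]}, {"dp": [0, 0, -0.9], "angular": [0, 0, 0]}, {"dp": [0, 0, -0.8], "angular": [0, 0, 0]}]}}

```text
clock: 27.12
tcp_pos: [469.0, 184.0, 211.9]
tool_rot: [[0.178, 0.984, 0.001], [0.984, -0.178, 0.0], [0.001, 0.001, -1.0]]
wrist_force: [0.6, 0.7, -1.0]
gripper_width: 50.5
grasp_force: 0.0
```

```bash
python3 - <<'E'
from h import *
s=r.get_state();im,d=r.get_image("wrist");C=cam("wrist",s)
print(s["clock"],s["tcp_pos"]);print("check",rim(C,d,469.2,184.4,60,17,3),"sample",rim(C,d,476,222,83,15,3))
E
```

```text
27.125 [468.95489765 183.95822622 211.88808788]
check (array([468.7, 184.8]), 14.1, 801, array([468.7, 184.7,  59.6])) sample (array([475.7, 221.9]), 11.9, 688, array([475.6, 221.7,  82.6]))
```

The check vial is seated, with its top at 60. For the standard I'll turn the tool so its body stays clear of the instrument front, then go over it.

Emit:
{"method": "send_rows", "body": {"series": [{"dp": [0, 0, 0], "angular": [0, 0, -1]}, {"dp": [0, 0, 0], "angular": [0, 0, -1]}, {"dp": [0, 0, 0], "angular": [0, 0, -1]}, {"dp": [0, 0, 0], "angular": [0, 0, -1]}, {"dp": [0, 0, 0], "angular": [0, 0, -1]}]}}

```text
clock: 27.8
tcp_pos: [468.8, 184.0, 209.8]
tool_rot: [[-0.257, 0.966, 0.0], [0.966, 0.257, 0.0], [0.0, 0.0, -1.0]]
wrist_force: [-0.2, 0.4, 0.1]
gripper_width: 50.1
grasp_force: 0.0
```

Emit:
{"method": "send_rows", "body": {"series": [{"dp": [0, 0, 0], "angular": [0, 0, -1]}, {"dp": [0, 0, 0], "angular": [0, 0, -1]}, {"dp": [0, 0, 0], "angular": [0, 0, -1]}, {"dp": [0, 0, 0], "angular": [0, 0, -1]}, {"dp": [0, 0, 0], "angular": [0, 0, -1]}]}}

```text
clock: 28.42
tcp_pos: [468.9, 183.9, 209.9]
tool_rot: [[-0.641, 0.767, 0.0], [0.767, 0.641, 0.0], [-0.0, 0.0, -1.0]]
wrist_force: [0.0, 0.1, 0.1]
gripper_width: 50.1
grasp_force: 0.0
```

Emit:
{"method": "send_rows", "body": {"series": [{"dp": [0, 0, 0], "angular": [0, 0, -1]}, {"dp": [0, 0, 0], "angular": [0, 0, -1]}, {"dp": [0, 0, 0], "angular": [0, 0, -1]}, {"dp": [0, 0, 0], "angular": [0, 0, -1]}, {"dp": [0, 0, 0], "angular": [0, 0, -1]}]}}

```text
clock: 29.05
tcp_pos: [468.9, 184.0, 209.9]
tool_rot: [[-0.906, 0.424, 0.0], [0.424, 0.906, 0.0], [-0.0, 0.0, -1.0]]
wrist_force: [-0.5, 0.3, -0.2]
gripper_width: 50.0
grasp_force: 0.0
```

Emit:
{"method": "send_rows", "body": {"series": [{"dp": [0, 0, 0], "angular": [0, 0, -1]}, {"dp": [0, 0, 0], "angular": [0, 0, -1]}, {"dp": [0, 0, 0], "angular": [0, 0, -1]}, {"dp": [0, 0, 0], "angular": [0, 0, 0]}, {"dp": [0, 0, 0], "angular": [0, 0, 0]}]}}

```text
clock: 29.68
tcp_pos: [468.9, 184.0, 209.7]
tool_rot: [[-0.984, 0.18, 0.0], [0.18, 0.984, 0.0], [-0.0, 0.0, -1.0]]
wrist_force: [0.4, 0.2, 0.1]
gripper_width: 50.2
grasp_force: 0.0
```

Emit:
{"method": "send_rows", "body": {"series": [{"dp": [-0.285, -0.859, 0], "angular": [0, 0, 0]}, {"dp": [-0.285, -0.859, 0], "angular": [0, 0, 0]}, {"dp": [-0.285, -0.859, 0], "angular": [0, 0, 0]}, {"dp": [-0.285, -0.859, 0], "angular": [0, 0, 0]}, {"dp": [-0.285, -0.859, 0], "angular": [0, 0, 0]}]}}

```text
clock: 30.3
tcp_pos: [500.9, -41.5, 209.7]
tool_rot: [[-0.984, 0.18, 0.0], [0.18, 0.984, -0.0], [-0.0, 0.0, -1.0]]
wrist_force: [0.9, 0.3, -0.2]
gripper_width: 50.3
grasp_force: 0.0
```

Emit:
{"method": "send_rows", "body": {"series": [{"dp": [-0.285, -0.859, 0], "angular": [0, 0, 0]}, {"dp": [0, 0, 0], "angular": [0, 0, 0]}, {"dp": [0, 0, 0], "angular": [0, 0, 0]}, {"dp": [0, 0, 0], "angular": [0, 0, 0]}]}}

```text
clock: 30.8
tcp_pos: [507.0, -84.0, 209.4]
tool_rot: [[-0.984, 0.178, -0.0], [0.178, 0.984, 0.0], [0.0, 0.0, -1.0]]
wrist_force: [-0.1, 0.7, 0.8]
gripper_width: 49.8
grasp_force: 0.0
```

```bash
python3 - <<'E'
from h import *
s=r.get_state();im,d=r.get_image("wrist");C=cam("wrist",s)
print(s["clock"],s["tcp_pos"],s["tool_rot"].round(3).tolist(),s["joint_pos"].round(2));x=rim(C,d,507.2,-84.7,38,20,3);print(x,tool(s,[*x[0],22]))
cv2.imwrite("pics/w5.png",im[:,:,::-1])
E
```

```text
30.8 [507.00507026 -83.973115   209.40833161] [[-0.984, 0.178, -0.0], [0.178, 0.984, 0.0], [0.0, 0.0, -1.0]] [-0.21  0.09  2.11  0.    0.94 -1.6 ]
(array([507. , -84.9]), 6.4, 154, array([507.2, -84.9,  37.3])) [-0.004 -0.019  3.748]
```

View pics/w5.png

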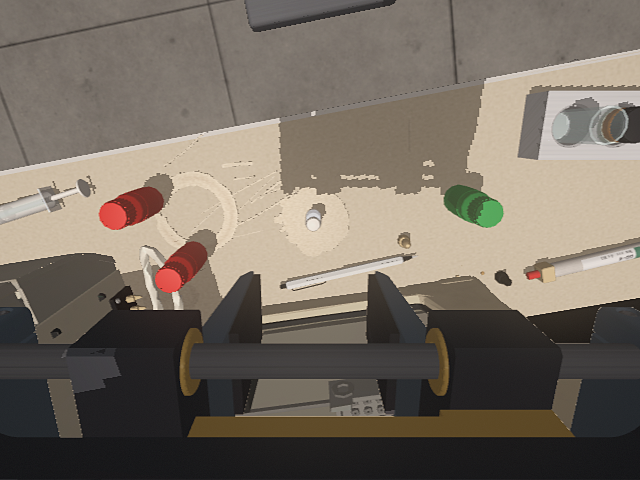

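The white cap of the standard is at (313,223), between the open fingers, with nothing else near. I'll go down around it and read its profile before closing.

Emit:
{"method": "send_rows", "body": {"series": [{"dp": [-0.004, -0.019, 0.8], "angular": [0, 0, 0]}, {"dp": [0, 0, 0.9], "angular": [0, 0, 0]}, {"dp": [0, 0, 0.9], "angular": [0, 0, 0]}, {"dp": [0, 0, 0.8], "angular": [0, 0, 0]}, {"dp": [0, 0, 0.268], "angular": [0, 0, 0]}]}}

```text
clock: 31.48
tcp_pos: [506.0, -84.9, 24.3]
tool_rot: [[-0.984, 0.177, -0.003], [0.177, 0.984, 0.001], [0.003, 0.0, -1.0]]
wrist_force: [-0.2, 0.4, 0.0]
gripper_width: 50.1
grasp_force: 0.0
```

Emit:
{"method": "send_rows", "body": {"series": [{"dp": [0, 0, 0], "angular": [0, 0, 0]}, {"dp": [0, 0, 0], "angular": [0, 0, 0]}, {"dp": [0, 0, 0], "angular": [0, 0, 0]}, {"dp": [0, 0, 0], "angular": [0, 0, 0]}]}}

```text
clock: 31.98
tcp_pos: [507.6, -85.9, 26.8]
tool_rot: [[-0.984, 0.178, 0.001], [0.178, 0.984, -0.0], [-0.001, -0.0, -1.0]]
wrist_force: [-0.2, -0.6, 0.1]
gripper_width: 50.0
grasp_force: 0.0
```

```bash
python3 - <<'E'
from h import *
s=r.get_state();im,d=r.get_image("wrist");C=cam("wrist",s);print(s["clock"],s["tcp_pos"],s["gripper_width"])
P=cloud(C,d);q=(P-s["tcp_pos"])@s["tool_rot"]
for z in range(0,40,3):
    m=(d>0)&(P[...,2]>=z)&(P[...,2]<z+3)&(np.hypot(q[...,0],q[...,1])<13);a=q[m]
    if len(a)>5: print(z,len(a),"x",a[:,0].min().round(1),a[:,0].max().round(1),"y",a[:,1].min().round(1),a[:,1].max().round(1))
# finger surfaces: inner faces seen
m=(d>0)&(abs(q[...,1])>23)&(abs(q[...,1])<42)&(abs(q[...,0])<25)&(q[...,2]<3)&(q[...,2]>-70)
a=q[m]
for z in range(-66,3,6):
    b=a[(a[:,2]>=z)&(a[:,2]<z+6)]
    for sg in(-1,1):
        c=b[b[:,1]*sg>0]
        if len(c)>5: print("f",z,sg,len(c),"x",c[:,0].min().round(1),c[:,0].max().round(1),"|y|min",abs(c[:,1]).min().round(1),abs(c[:,1]).max().round(1))
cv2.imwrite("pics/w6.png",cv2.resize(im[170:410,150:470],(800,600),interpolation=3)[:,:,::-1])
E
```

```text
31.975 [507.64451855 -85.92095634  26.80639574] 50.035449857647585
0 464 x -9.2 12.9 y -12.8 12.9
3 51 x 2.1 8.3 y -6.6 8.3
6 62 x 1.9 8.4 y -6.5 8.7
9 63 x 1.3 8.2 y -6.9 8.7
12 65 x 1.3 8.3 y -6.9 8.6
15 68 x 1.0 8.4 y -6.8 8.9
18 69 x 1.3 8.7 y -6.6 8.8
21 70 x 1.8 8.2 y -6.5 8.7
24 83 x 1.2 8.3 y -6.9 8.5
27 223 x -3.9 8.2 y -6.8 8.5
30 91 x -0.4 7.6 y -5.8 7.8
33 93 x -3.6 6.9 y -5.7 7.7
36 538 x -5.9 6.5 y -5.1 7.2
f -66 -1 319 x -11.9 18.4 |y|min 27.9 34.9
f -66 1 314 x -12.2 18.5 |y|min 28.2 35.2
f -60 -1 874 x -17.4 18.4 |y|min 24.6 37.0
f -60 1 870 x -17.0 18.3 |y|min 25.0 37.2
f -54 -1 465 x -16.2 18.2 |y|min 24.7 37.4
f -54 1 474 x -16.5 18.2 |y|min 25.0 37.7
f -48 -1 401 x -16.9 18.0 |y|min 24.7 36.9
f -48 1 399 x -17.3 18.1 |y|min 25.0 37.3
f -42 -1 348 x -16.2 18.0 |y|min 24.7 36.7
f -42 1 341 x -16.7 18.1 |y|min 25.0 37.0
f -36 -1 288 x -15.6 18.1 |y|min 24.7 35.9
f -36 1 297 x -16.7 18.1 |y|min 25.0 36.3
f -30 -1 274 x -4.9 18.2 |y|min 24.8 35.7
f -30 1 275 x -5.0 17.9 |y|min 25.0 36.3
f -24 -1 276 x -8.6 18.1 |y|min 24.8 35.1
f -24 1 263 x -8.4 18.0 |y|min 25.0 35.0
f -18 -1 234 x -12.0 17.9 |y|min 24.9 34.3
f -18 1 241 x -11.6 17.8 |y|min 25.0 34.5
f -12 -1 220 x -14.7 18.1 |y|min 24.9 34.3
f -12 1 224 x -15.5 17.7 |y|min 25.1 34.7
f -6 -1 197 x -16.1 17.9 |y|min 24.9 33.2
f -6 1 192 x -16.3 17.7 |y|min 25.1 33.0
f 0 -1 14 x -16.0 17.5 |y|min 25.1 29.5
f 0 1 12 x -15.2 17.3 |y|min 25.3 29.3
```

View pics/w6.png

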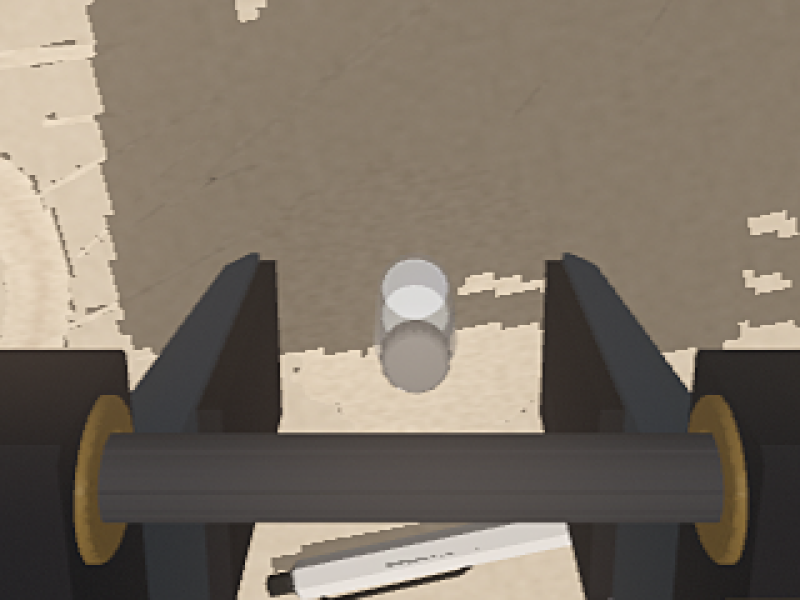

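The pads run flat down to the tips, and the standard's body (radius about 8) goes up to about 28 mm with a narrower cap above. I'll centre on it, go to TCP z=22 and grip lightly.

Emit:
{"method": "send_rows", "body": {"series": [{"dp": [0.004, 0.018, 0.096], "angular": [0, 0, 0]}, {"dp": [0, 0, 0], "angular": [0, 0, 0]}, {"dp": [0, 0, 0], "angular": [0, 0, 0]}, {"dp": [0, 0, 0], "angular": [0, 0, 0]}, {"dp": [0, 0, 0], "angular": [0, 0, 0]}], "fingers": -0.4}}

```text
clock: 32.65
tcp_pos: [507.2, -84.9, 21.3]
tool_rot: [[-0.984, 0.178, 0.0], [0.178, 0.984, 0.0], [-0.0, 0.0, -1.0]]
wrist_force: [0.3, 0.7, -0.1]
gripper_width: 27.4
grasp_force: 0.0
```

Emit:
{"method": "send_rows", "body": {"series": [{"dp": [0, 0, 0], "angular": [0, 0, 0]}, {"dp": [0, 0, 0], "angular": [0, 0, 0]}, {"dp": [0, 0, 0], "angular": [0, 0, 0]}, {"dp": [0, 0, 0], "angular": [0, 0, 0]}, {"dp": [0, 0, 0], "angular": [0, 0, 0]}], "fingers": -1, "force": 7}}

```text
clock: 33.28
tcp_pos: [507.2, -84.9, 21.3]
tool_rot: [[-0.984, 0.178, 0.0], [0.178, 0.984, -0.0], [-0.0, -0.0, -1.0]]
wrist_force: [-0.6, -0.4, 1.2]
gripper_width: 15.9
grasp_force: 7.0
```

Emit:
{"method": "send_rows", "body": {"series": [{"dp": [0, 0, -0.05], "angular": [0, 0, 0]}, {"dp": [0, 0, -0.1], "angular": [0, 0, 0]}, {"dp": [0, 0, -0.05], "angular": [0, 0, 0]}, {"dp": [0, 0, 0], "angular": [0, 0, 0]}, {"dp": [0, 0, 0], "angular": [0, 0, 0]}]}}

```text
clock: 33.9
tcp_pos: [507.1, -84.9, 31.2]
tool_rot: [[-0.984, 0.178, -0.0], [0.178, 0.984, -0.0], [0.0, -0.0, -1.0]]
wrist_force: [-0.6, 0.3, -0.3]
gripper_width: 15.6
grasp_force: 7.0
```

```bash
cat >> h.py <<'E'
def prof(s,C,d,z0,z1,R=12,st=3):
    P=cloud(C,d);q=(P-s["tcp_pos"])@s["tool_rot"]
    for z in np.arange(z0,z1,st):
        a=q[(d>0)&(P[...,2]>=z)&(P[...,2]<z+st)&(np.hypot(q[...,0],q[...,1])<R)]
        if len(a)>5: print(round(z,1),len(a),"x",a[:,0].min().round(1),a[:,0].max().round(1),"y",a[:,1].min().round(1),a[:,1].max().round(1))
E
python3 - <<'E'
from h import *
s=r.get_state();im,d=r.get_image("wrist");C=cam("wrist",s);print(s["clock"],s["tcp_pos"],s["gripper_width"],s["grasp_force"],s["wrist_force"]);prof(s,C,d,0,52)
E
```

```text
33.9 [507.11045391 -84.89805699  31.21924823] 15.580720611409221 7.000009194016457 [-0.61275374  0.30832903 -0.33863369]
0 341 x -6.8 12.0 y -10.1 10.9
9 26 x 2.8 7.5 y -6.5 7.2
12 60 x 1.3 7.6 y -7.5 7.7
15 63 x 1.7 7.4 y -7.4 7.6
18 68 x 0.7 7.6 y -7.8 8.0
21 73 x 1.1 7.6 y -7.7 7.8
24 69 x 1.2 7.5 y -7.6 7.8
27 80 x -0.1 7.8 y -7.9 7.7
30 79 x -9.1 7.7 y -7.9 8.1
33 98 x -8.0 7.6 y -7.8 8.0
36 173 x -4.5 8.5 y -7.6 8.1
39 211 x -2.0 9.0 y -7.9 8.1
42 117 x -9.0 6.1 y -7.9 8.1
45 534 x -8.4 6.3 y -7.8 8.0
48 104 x -5.5 8.9 y -7.8 8.1
51 47 x -6.1 7.6 y -7.8 8.0
```

The standard is held upright. I'll carry it to above the adapter.

Emit:
{"method": "send_rows", "body": {"series": [{"dp": [0, 0, -0.4], "angular": [0, 0, 0]}, {"dp": [0, 0, -0.8], "angular": [0, 0, 0]}, {"dp": [0, 0, -0.8], "angular": [0, 0, 0]}, {"dp": [0, 0, -0.2], "angular": [0, 0, 0]}, {"dp": [0.128, 0.5, 0], "angular": [0, 0, 0]}]}}

```text
clock: 34.58
tcp_pos: [505.8, -59.7, 141.8]
tool_rot: [[-0.984, 0.18, 0.001], [0.18, 0.984, -0.0], [-0.002, -0.0, -1.0]]
wrist_force: [-1.1, 0.2, -0.4]
gripper_width: 15.6
grasp_force: 7.0
```

Emit:
{"method": "send_rows", "body": {"series": [{"dp": [0.23, 0.9, 0], "angular": [0, 0, 0]}, {"dp": [0.23, 0.9, 0], "angular": [0, 0, 0]}, {"dp": [0.23, 0.9, 0], "angular": [0, 0, 0]}, {"dp": [0.23, 0.9, 0], "angular": [0, 0, 0]}, {"dp": [0.23, 0.9, 0], "angular": [0, 0, 0]}]}}

```text
clock: 35.2
tcp_pos: [488.1, 173.9, 140.4]
tool_rot: [[-0.984, 0.178, -0.001], [0.178, 0.984, -0.0], [0.001, -0.001, -1.0]]
wrist_force: [1.7, -1.1, 0.4]
gripper_width: 16.1
grasp_force: 7.0
```

Emit:
{"method": "send_rows", "body": {"series": [{"dp": [0.23, 0.9, 0], "angular": [0, 0, 0]}, {"dp": [0.128, 0.5, 0], "angular": [0, 0, 0]}, {"dp": [0.072, 0.284, 0], "angular": [0, 0, 0]}, {"dp": [0, 0, 0], "angular": [0, 0, 0]}, {"dp": [0, 0, 0], "angular": [0, 0, 0]}]}}

```text
clock: 35.83
tcp_pos: [482.6, 258.3, 140.9]
tool_rot: [[-0.984, 0.179, -0.001], [0.179, 0.984, -0.0], [0.0, -0.0, -1.0]]
wrist_force: [0.4, 0.1, -0.2]
gripper_width: 15.7
grasp_force: 7.0
```

Emit:
{"method": "send_rows", "body": {"series": [{"dp": [0, 0, 0], "angular": [0, 0, 0]}, {"dp": [0, 0, 0], "angular": [0, 0, 0]}, {"dp": [0, 0, 0], "angular": [0, 0, 0]}]}}

```text
clock: 36.2
tcp_pos: [482.7, 258.9, 141.3]
tool_rot: [[-0.984, 0.179, 0.0], [0.179, 0.984, 0.0], [-0.0, 0.0, -1.0]]
wrist_force: [0.5, -0.1, 0.9]
gripper_width: 15.8
grasp_force: 7.0
```

```bash
python3 - <<'E'
from h import *
s=r.get_state();im,d=r.get_image("wrist");C=cam("wrist",s);T=s["tcp_pos"];print(s["clock"],T,s["gripper_width"],s["grasp_force"]);prof(s,C,d,T[2]-24,T[2]-3)
print("ad",rim(C,d,482.9,259.2,65,16,3),rim(C,d,482.9,259.2,64,17,2),"sample",rim(C,d,476,222,83,15,3))
x=[482.6,259.2,67];print(tool(s,x))
cv2.imwrite("pics/w7.png",cv2.resize(im[130:350,200:440],(640,586),interpolation=3)[:,:,::-1])
E
```

```text
36.2 [482.73857189 258.91365569 141.26848297] 15.755905974149329 7.000015005469322
120.3 51 x 1.6 7.6 y -7.5 7.7
123.3 63 x 1.4 7.4 y -7.5 7.7
126.3 60 x 0.2 7.6 y -7.8 8.0
129.3 73 x 1.1 7.6 y -7.7 7.9
132.3 72 x 0.9 7.4 y -7.6 7.8
135.3 70 x 1.4 7.7 y -7.5 7.7
ad (array([482.7, 258.6]), 14.2, 499, array([483.7, 258.5,  63.7])) (array([483. , 258.5]), 14.2, 499, array([483.7, 258.5,  63.7])) sample (array([474.7, 221.2]), 11.9, 991, array([475.2, 221.3,  82.5]))
[0.004 0.005 1.485]
```

View pics/w7.png

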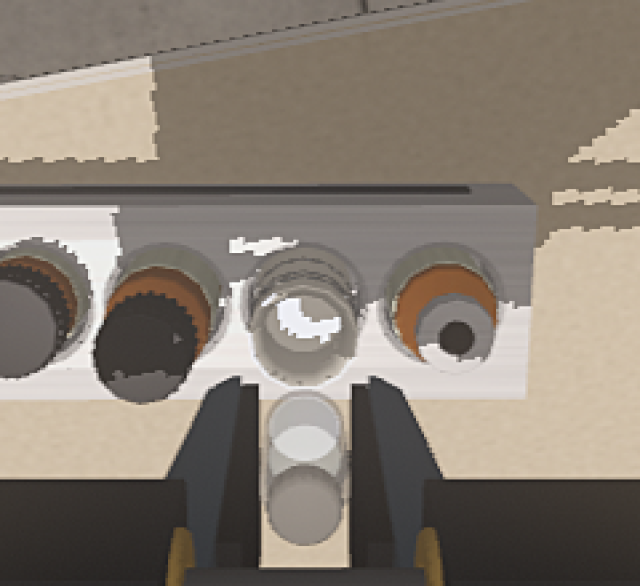

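The standard hangs straight over the adapter's mouth (crop (305,340)), with the sample and blank beside it and the axes agreeing within 0.5 mm. I'll lower it slowly.

Emit:
{"method": "send_rows", "body": {"series": [{"dp": [0, 0, 0.3], "angular": [0, 0, 0]}, {"dp": [0, 0, 0.4], "angular": [0, 0, 0]}, {"dp": [0, 0, 0.2], "angular": [0, 0, 0]}, {"dp": [0, 0, 0.1], "angular": [0, 0, 0]}, {"dp": [0, 0, 0], "angular": [0, 0, 0]}]}}

```text
clock: 36.88
tcp_pos: [482.6, 259.2, 91.0]
tool_rot: [[-0.984, 0.178, -0.0], [0.178, 0.984, -0.0], [0.0, -0.0, -1.0]]
wrist_force: [0.3, 0.1, 1.2]
gripper_width: 15.5
grasp_force: 7.0
```

Emit:
{"method": "send_rows", "body": {"series": [{"dp": [0, 0, 0.08], "angular": [0, 0, 0]}, {"dp": [0, 0, 0.08], "angular": [0, 0, 0]}, {"dp": [0, 0, 0.08], "angular": [0, 0, 0]}, {"dp": [0, 0, 0.06], "angular": [0, 0, 0]}, {"dp": [0, 0, 0], "angular": [0, 0, 0]}]}}

```text
clock: 37.5
tcp_pos: [482.5, 259.1, 76.0]
tool_rot: [[-0.984, 0.178, -0.0], [0.178, 0.984, -0.0], [0.0, -0.0, -1.0]]
wrist_force: [-0.1, 0.2, -0.1]
gripper_width: 15.8
grasp_force: 7.0
```

Emit:
{"method": "send_rows", "body": {"series": [{"dp": [0, 0, 0.08], "angular": [0, 0, 0]}, {"dp": [0, 0, 0.07], "angular": [0, 0, 0]}, {"dp": [0, 0, 0.03], "angular": [0, 0, 0]}, {"dp": [0, 0, 0], "angular": [0, 0, 0]}, {"dp": [0, 0, 0], "angular": [0, 0, 0]}]}}

```text
clock: 38.12
tcp_pos: [482.7, 259.2, 67.3]
tool_rot: [[-0.984, 0.178, 0.0], [0.178, 0.984, 0.0], [-0.0, 0.0, -1.0]]
wrist_force: [-0.2, -0.7, -0.7]
gripper_width: 15.9
grasp_force: 7.0
```

Emit:
{"method": "send_rows", "body": {"series": [{"dp": [0, 0, 0], "angular": [0, 0, 0]}, {"dp": [0, 0, 0], "angular": [0, 0, 0]}, {"dp": [0, 0, 0], "angular": [0, 0, 0]}], "fingers": -0.52}}

```text
clock: 38.5
tcp_pos: [482.7, 259.2, 67.3]
tool_rot: [[-0.984, 0.178, 0.0], [0.178, 0.984, 0.0], [-0.0, 0.0, -1.0]]
wrist_force: [-0.0, -0.1, -1.3]
gripper_width: 21.6
grasp_force: 0.0
```

Emit:
{"method": "send_rows", "body": {"series": [{"dp": [0, 0, -0.1], "angular": [0, 0, 0]}, {"dp": [0, 0, -0.3], "angular": [0, 0, 0]}, {"dp": [0, 0, -0.8], "angular": [0, 0, 0]}, {"dp": [0, 0, -0.9], "angular": [0, 0, 0]}, {"dp": [0, 0, -0.6], "angular": [0, 0, 0]}]}}

```text
clock: 39.12
tcp_pos: [483.2, 259.4, 205.5]
tool_rot: [[-0.984, 0.178, 0.002], [0.178, 0.984, 0.001], [-0.002, 0.002, -1.0]]
wrist_force: [0.5, 0.8, -0.6]
gripper_width: 21.8
grasp_force: 0.0
```

Emit:
{"method": "send_rows", "body": {"series": [{"dp": [0.5, 0, 0], "angular": [0, 0, 0]}, {"dp": [0, 0, 0], "angular": [0, 0, 0]}, {"dp": [0, 0, 0], "angular": [0, 0, 0]}]}}

```text
clock: 39.5
tcp_pos: [457.5, 263.6, 201.8]
tool_rot: [[-0.984, 0.178, -0.001], [0.178, 0.984, -0.0], [0.001, -0.001, -1.0]]
wrist_force: [-0.1, -1.2, -0.5]
gripper_width: 21.5
grasp_force: 0.0
```

```bash
python3 - <<'E'
from h import *
s=r.get_state();im,d=r.get_image("wrist");C=cam("wrist",s);print(s["clock"],s["tcp_pos"])
for n,x,y,z in(("blank",489.4,296.7,66),("std",482.8,259,83),("adapter",482.8,259,65),("sample",476,222,83),("check",469.2,184.6,60),("rinse",462.5,147,78)):print(n,rim(C,d,x,y,z,17,3))
cv2.imwrite("pics/w8.png",im[:,:,::-1])
E
```

```text
39.5 [457.51238664 263.55596275 201.78405404]
blank (array([488.8, 296.1]), 10.1, 419, array([489. , 296. ,  65.7]))
std (array([482.2, 259.4]), 6.6, 198, array([482.6, 259.2,  82.4]))
adapter (array([482.6, 258.4]), 14.2, 315, array([481.6, 258.7,  64. ]))
sample (array([474.8, 221.8]), 12.0, 555, array([474.2, 220.8,  82.6]))
check (array([468.1, 184.4]), 14.2, 798, array([468. , 184.1,  59.5]))
rinse (array([462.6, 147.5]), 14.7, 318, array([462.6, 146.4,  77.2]))
```

View pics/w8.png

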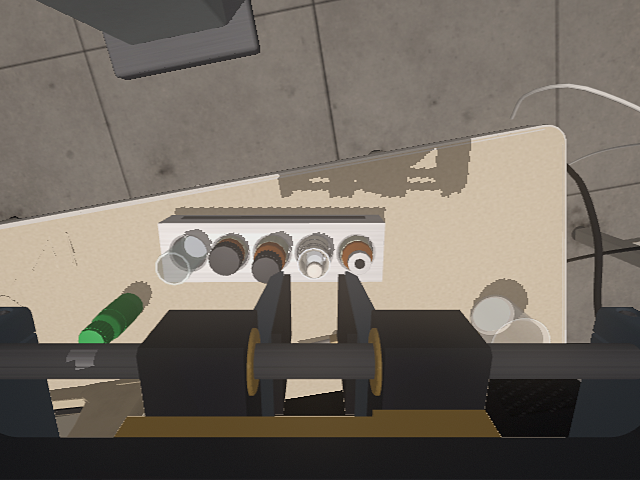

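The wrist view shows, left to right, rinse (173,266), check (226,258), sample (267,263), adapter with the standard (314,265) and blank (358,260). All are upright with tops at 78, 60, 83, 65/83 and 66 mm, the fully-down heights, and the gripper is clear. Handing in.

```bash
python3 -c "
from plant import r
print(r.sign_off())"
```

```text
the job is handed in; nothing more can be done
None
```

The rack is loaded as blank, adapter with standard, sample, check and rinse tube, all measured upright and fully down, and the job was handed in at about 39.5 s; no verdict was returned.

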